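# Sweep the knob caps under the stand

## Task

Take the straightedge by its sloping handle and sweep the five loose knob caps together, as one group in front of its face, into the bay under the low instrument stand until all five are completely past the yellow line. Push the caps only with the straightedge, never with the gripper; then draw it back out until it is clear of the stand and leave it standing on its foot. Do not bump the stand or shift the other things on the table.

Things in the scene. Friction and masses are not known exactly. Their poses are not given: they have to be found in the camera images.
- stand: Fixed low aluminium instrument stand, yaw varies, 260 (x) x 280 (y) mm, on four 14 mm square posts (centres x 12 and 248, y +-127 mm). Its top frame (heights 115 to 123 mm) is open in the middle, x 14 to 168 and y +-126 mm. Origin: on the table, straight below the middle of its front edge; +x points in under the stand, z up. A black sequencer sits on its rear (x 170 to 255 mm).
- strip_top (a point): Middle of the top front edge of the upright grey socket strip on the stand's front edge, 185 mm above the stand's origin. The strip is 14 mm thick (stand x 0 to 14 mm), with the frame bar below it fills heights 115 to 185 mm over the full 280 mm width, and keeps an upright hand from following in over the edge.
- bay_line (a point): Centre of the yellow line across the floor of the bay under the stand, at stand x = 48 mm; line 8 mm wide (x 44 to 52 mm). The bay is open at the front (x = 0), its floor is the bare table, its grey walls are 25 mm high with inner faces at y = +-105 mm and at the back x = 152 mm. Axes as the stand.
- straightedge: Loose straightedge, about 0.26 kg, standing on its foot: aluminium angle 170 mm long (y). Origin: middle of the lower edge of the flat pushing face, which lies at x = 0, looks to +x, is 35 mm high. The 4 mm thick foot lies on the table behind it, x 0 to -80 mm. A dark wooden handle rises backwards from it (see handle). It starts to the robot's right of the caps.
- handle (a point): Grip point on the handle axis, 20 mm short of its upper end, at (-85, 0, 91.5) mm in the straightedge's frame, axes as the straightedge. The handle is a straight bar 16 mm wide in y (grip across this), 18 mm deep, leaning 42 degrees from vertical towards -x; it runs from (-12, 0, 10) to (-98, 0, 106) mm. A hand in line with it stays clear of the strip with the face 70 mm in.
- cap_red: Loose red plastic knob cap, about 15 g, standing on the table: round skirt 26 mm in diameter and 7 mm high, narrower grip above, 20 mm high in all. Origin: centre of its underside. Starts 50 to 180 mm in front of the stand's edge, within 50 mm of the bay's centre line.
- cap_yellow: Loose yellow plastic knob cap, about 15 g, standing on the table: round skirt 26 mm in diameter and 7 mm high, narrower grip above, 20 mm high in all. Origin: centre of its underside. Starts 50 to 180 mm in front of the stand's edge, within 50 mm of the bay's centre line.
- cap_blue: Loose blue plastic knob cap, about 15 g, standing on the table: round skirt 26 mm in diameter and 7 mm high, narrower grip above, 20 mm high in all. Origin: centre of its underside. Starts 50 to 180 mm in front of the stand's edge, within 50 mm of the bay's centre line.
- cap_green: Loose green plastic knob cap, about 15 g, standing on the table: round skirt 26 mm in diameter and 7 mm high, narrower grip above, 20 mm high in all. Origin: centre of its underside. Starts 50 to 180 mm in front of the stand's edge, within 50 mm of the bay's centre line.
- cap_white: Loose white plastic knob cap, about 15 g, standing on the table: round skirt 26 mm in diameter and 7 mm high, narrower grip above, 20 mm high in all. Origin: centre of its underside. Starts 50 to 180 mm in front of the stand's edge, within 50 mm of the bay's centre line.
- screw_jar: Loose amber jar, 42 mm diameter, 55 mm high, origin under its centre; stands about 140 to 155 mm to the +y side of the bay's centre line, 50 to 100 mm in front of the stand. Leave alone.
- adapter: Loose white plug adapter 45 x 45 x 28 mm, origin under its centre; about 145 to 165 mm to the -y side of the bay's centre line, 40 to 100 mm in front of the stand. Leave alone.
- mug: Loose white mug, 76 mm diameter, 85 mm high, origin under its centre. Leave alone.
- power_bank: Loose white power bank 140 x 70 x 22 mm lying flat, origin under its centre. Leave alone.
- driver: Loose screwdriver, 160 mm long, lying on the table. Leave alone.
Mind the look-alikes: they are no part of the job. What is meant by the straightedge is not pink or turquoise, and is the larger of those in its own colour.

How it is judged:
By the outcome, as a careful person would: the job done as asked, in the order asked, and still so for the second after the job is handed in, with the robot touching nothing.
It also fails if it takes over 48 s, if anything falls off the work surface, if the arm or the gripper's body presses on something with over 40 N, if the wrist force passes 120 N, or if a joint passes its speed limit or range.

## Robot

A 7-joint arm with a two-finger parallel gripper is mounted at the origin on the work surface. World frame = base frame: x ahead of the robot, y to its left, z up, the work surface at z = 0. Lengths are in m, angles in rad, forces in N, time in s.
With the tool pointing down it reaches from about 0.425 to 0.875 m from the base axis. Payload 4.7 kg.
Tool frame: the origin (TCP) lies on the centre line of the jaws, within the pads' length; the fingertips stand 14 mm ahead of it and the grasp point (between the pads) lies 5 mm behind it; z points along the fingers, y is the direction in which the jaws open and shut (so a half turn about z gives the same grasp; the last joint's range is limited). The gripper opens to 87 mm and grips with 3 to 60 N. Pads are 19 mm wide; open, the fingers measure 117 mm over their backs; the gripper's body (75 mm by 190 mm) begins 51 mm behind the grasp point.
Start: joints at [-1.088, 0.321, -0.07, 1.45, 0.023, 1.371, -0.057], TCP at [0.294, 0.58, 0.197] pointing down, gripper open.
Joint ranges: [-2.86, 2.86], [-0.3, 2.09], [-1.38, 1.24], [0.06, 2.45], [-1.56, 4.7], [0.09, 2.05], [-2.69, 2.69]. Speed limits (rad/s): [2.57, 2.57, 3.14, 3.14, 3.14, 3.14, 3.14].

## Interface

Orientations are given as a rotation vector (axis times angle).
In Python, from bench import ctrl gives the robot as it stands. The module is installed in compiled form; this text tells all that it offers.
- The arm moves only by the tool step_arm, never from a script. Its argument "plan" is a list of rows, each a list of 3 entries, a list of its own where there are three numbers: the turn, a rotation vector about the tool's x, y, z in rad, then the shift along the tool's x, y, z in m, then the closure in counts, from 0 (fully open) to 255 (shut). In form: [[[rx, ry, rz], [x, y, z], hand], ...]. A call has exactly 10 rows; each row is the pose to reach, as a shift and turn from the pose commanded when the call began, along the tool's axes at that moment; what a row does not reach only later rows make up. A row lasts 1/8 s, in which the tool goes at most 62.5 mm and 10.7 degrees, less where a joint would pass 70% of its speed; a pose out of reach is approached as far as the arm can. A call with a gripper value outside its range is refused whole. The fingers move at their own pace and stop on an object; "squeeze" is the grip in N (left out, the last holds). Time passes only in rows, so rows that repeat a pose let the fingers close, or fill a call up. It gives the time, the measured TCP pose, the force and the opening at its end, in the units of the state.
- ctrl.get_state(): the state, without advancing time (a new reading comes with each control period).
- ctrl.get_image(name): name is "scene" or "top" or "wrist"; returns the picture (384x512x3 uint8, red, green, blue); there is no depth.
- ctrl.calibration(name): a dict with "fov_y" (degrees; the focal length in pixels is half the picture's height over the tangent of half this angle, whatever the lens; pixels are square), "cx", "cy" (the principal point, pixels), "rvec" (rotation vector, rad) and "tvec" (3), from world to camera coordinates, as OpenCV has them. Camera axes: x right, y down, z forward; pixel columns grow to the right and rows downward; lengths in m; the calibration is good to about 2 mm. A picture is of the moment at which its call begins: read the wrist's pose just before it. calibration takes no time and is no camera call; for the wrist camera it gives the pose at the moment of the call.
- ctrl.close_job(): hands the job in, once; it reports no verdict.
Trained networks look in the newest picture that a camera, given by its name, has taken for a name from the list of things; names that differ only in an ending like _2 or _b are one class to them, and where a whole thing is asked for, a point or a joint stands for the part that bears it (a point fixed in the world has none). Each returns a list of dicts, best first, with "score" (0 to 1); they miss things now and then, are a little off and sometimes report something else, mostly with a low value. They report only what shows in the picture. A call takes as long as a camera call. They do not tell look-alikes from the thing itself.
- ctrl.cut_out(camera, label): "pixels" (384x512 bool, what is visible of it) and "rect" ([left, top, width, height] in pixels, round what is visible of it).
The state is a dict: "time": time; "joint_positions": joint angles; "qd": joint speeds; "joint_torque": joint torques, N m; "position": TCP position; "tool_rot": TCP orientation; "ft_force": force on the tool from outside, world axes, zero at the start; "torque": the same for the moment, N m; "grip_width": opening from 0.0 (shut) to 1.0 (fully open).
Only numpy, scipy, OpenCV 4.12 (cv2) and the standard library are available. Lean on these libraries where they do the work, as an engineer would, in place of code of your own. Each camera call takes 0.05 s, during which the arm holds its last target.

## Working session

There is one attempt and no reset: what is moved stays moved. The work goes in short steps, Python scripts to look and compute and a tool call to move; the robot and the scene stay as the last step left them, time stands still between calls to the robot, and variables do not carry over. Pictures are saved under pics/ and viewed, and the job is handed in when it is done.

Besides the shell and the picture viewer there is one more tool, called after "Request:" by a JSON object that holds its "api" and its "payload", one argument or row to a line. step_arm: Moves the arm, as the interface text tells. Its arguments: {"type":"object","properties":{"plan":{"type":"array"},"squeeze":{"type":"number"}},"required":["plan"]}

```bash
mkdir -p pics; ls
python3 - <<'E'
from bench import ctrl
import cv2
for n in ("scene","top","wrist"):
    im=ctrl.get_image(n); cv2.imwrite(f"pics/{n}0.png",im[:,:,::-1])
    c=ctrl.calibration(n); print(n,c)
print(ctrl.get_state())
E
```

```text
pics
scene {'fov_y': 57.70009588677436, 'cx': 254.5269570971041, 'cy': 194.01371237701298, 'rvec': array([ 1.88038481,  1.14746397, -0.6404416 ]), 'tvec': array([-0.1502456 , -0.17024287,  1.6369335 ])}
top {'fov_y': 51.875765604900046, 'cx': 257.4734493515033, 'cy': 197.0036906594239, 'rvec': array([ 2.17987929, -2.13064578,  0.1727498 ]), 'tvec': array([-0.11378873,  0.5659082 ,  1.57491773])}
wrist {'fov_y': 65.52191691096544, 'cx': 251.1263472687088, 'cy': 190.17764908039743, 'rvec': array([-2.46986494, -1.51939343, -0.20809876]), 'tvec': array([-0.64929552, -0.03373006,  0.38985689])}
{'time': 0.15, 'joint_positions': array([-1.08789442,  0.32166545, -0.07011588,  1.45137479,  0.02261898,
        1.37078566, -0.05691397]), 'qd': array([ 0.00015996, -0.00185586, -0.00185166, -0.00398756,  0.00064833,
       -0.0019035 , -0.00086016]), 'joint_torque': array([-1.39838316e-04, -4.91795075e+01, -4.04738411e-01, -3.12882078e+01,
       -6.40750956e-02,  4.04490496e-02,  8.30761610e-05]), 'position': array([0.29351392, 0.57946181, 0.19641479]), 'tool_rot': array([-7.29544337e-01, -3.05545870e+00,  2.23853137e-03]), 'ft_force': array([ 0.11359282,  1.12777983, -0.64244936]), 'torque': array([ 0.03732598, -0.03711186,  0.02560942]), 'grip_width': 1.0026115155858695}
```

View pics/scene0.png

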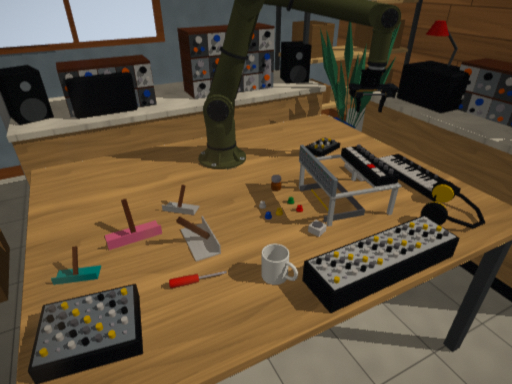

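View pics/top0.png

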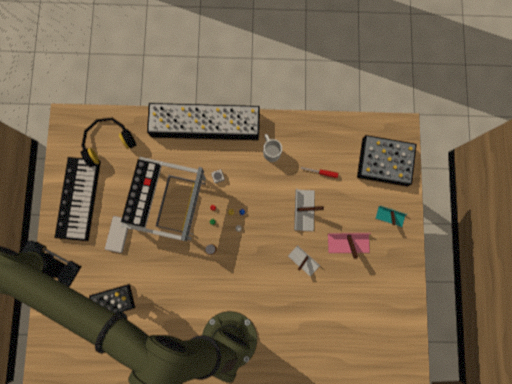

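View pics/wrist0.png

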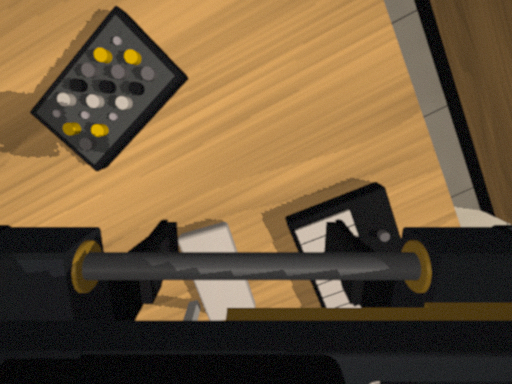

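```bash
cat > h.py <<'E'
import numpy as np, cv2
from bench import ctrl
def K(c):
    f=192/np.tan(np.radians(c['fov_y']/2)); return np.array([[f,0,c['cx']],[0,f,c['cy']],[0,0,1.]])
def unproj(c,uv,z):
    R=cv2.Rodrigues(c['rvec'])[0]; uv=np.atleast_2d(np.asarray(uv,float))
    d=(np.linalg.inv(K(c))@np.c_[uv,np.ones(len(uv))].T).T@R
    o=-R.T@c['tvec']; s=(z-o[2])/d[:,2]; return o+d*s[:,None]
def proj(c,P):
    return cv2.projectPoints(np.atleast_2d(np.asarray(P,float)),c['rvec'],c['tvec'],K(c),None)[0][:,0]
def frame(x,y,yaw,P):
    P=np.atleast_2d(np.asarray(P,float)); c,s=np.cos(yaw),np.sin(yaw)
    return P@np.array([[c,s,0],[-s,c,0],[0,0,1]])+[x,y,0]
E
python3 - <<'E'
from h import *
for n in ("scene","top"):
    im=ctrl.get_image(n)
    c=ctrl.calibration(n)
    names=["stand","straightedge","cap_red","cap_yellow","cap_blue","cap_green","cap_white","screw_jar","adapter","mug","driver"]
    M={}
    for l in names:
        for d in ctrl.cut_out(n,l)[:4]:
            r=d['rect']; ys,xs=np.nonzero(d['pixels'])
            print(n,l,round(d['score'],2),r,xs.mean().round(1),ys.mean().round(1),unproj(c,[xs.mean(),ys.mean()],0.01)[0].round(3))
            M.setdefault(l,d['pixels'])
    np.savez(f"m_{n}.npz",img=im,**M)
    x0,x1,y0,y1 = (160,420,120,280) if n=="scene" else (110,360,120,290)
    cv2.imwrite(f"pics/{n}1.png",cv2.resize(im[y0:y1,x0:x1,::-1],None,fx=3,fy=3,interpolation=cv2.INTER_CUBIC))
E
```

```text
scene stand 0.76 [297.0, 146.1, 102.7, 79.1] 348.6 179.1 [0.445 0.378 0.01 ]
scene straightedge 0.8 [176.4, 217.1, 46.6, 44.0] 200.0 239.5 [ 0.531 -0.299  0.01 ]
scene straightedge 0.7 [51.2, 247.8, 46.6, 39.7] 76.8 272.9 [ 0.511 -0.661  0.01 ]
scene straightedge 0.62 [106.1, 198.8, 57.8, 53.8] 131.9 231.5 [ 0.389 -0.485  0.01 ]
scene straightedge 0.56 [166.2, 186.2, 28.3, 29.6] 180.9 206.0 [ 0.317 -0.296  0.01 ]
scene cap_red 0.36 [292.8, 204.8, 11.0, 7.6] 299.0 208.7 [0.532 0.078 0.01 ]
scene cap_yellow 0.59 [275.6, 209.3, 8.5, 5.4] 278.9 211.7 [0.514 0.004 0.01 ]
scene cap_white 0.5 [259.9, 201.8, 5.4, 8.2] 262.2 205.2 [ 0.45 -0.03  0.01]
scene screw_jar 0.6 [270.9, 172.1, 9.7, 20.4] 276.1 183.2 [0.336 0.096 0.01 ]
scene adapter 0.55 [308.5, 218.2, 18.0, 17.8] 317.0 228.4 [0.656 0.067 0.01 ]
scene adapter 0.26 [297.3, 148.0, 105.3, 77.4] 347.9 179.4 [0.446 0.374 0.01 ]
scene mug 0.89 [261.6, 241.2, 36.3, 46.6] 276.4 265.7 [ 0.747 -0.141  0.01 ]
scene mug 0.72 [290.3, 199.1, 3.9, 5.3] 290.5 201.3 [0.476 0.077 0.01 ]
scene driver 0.57 [166.0, 272.3, 57.4, 16.9] 185.1 280.5 [ 0.681 -0.395  0.01 ]
top stand 0.64 [122.3, 157.7, 81.6, 80.6] 156.2 197.0 [0.563 0.319 0.01 ]
top straightedge 0.92 [294.0, 191.7, 30.8, 36.6] 304.5 210.2 [ 0.522 -0.298  0.01 ]
top straightedge 0.72 [285.8, 247.0, 32.1, 30.9] 303.2 261.0 [ 0.313 -0.294  0.01 ]
top straightedge 0.64 [324.4, 234.4, 46.6, 24.9] 348.7 243.6 [ 0.388 -0.482  0.01 ]
top straightedge 0.63 [372.3, 208.3, 32.6, 18.8] 390.3 216.6 [ 0.504 -0.657  0.01 ]
top screw_jar 0.49 [208.6, 246.5, 8.4, 8.7] 210.5 249.4 [0.352 0.086 0.01 ]
top adapter 0.65 [208.3, 172.0, 18.0, 11.5] 217.3 176.5 [0.656 0.069 0.01 ]
top adapter 0.25 [264.3, 136.1, 17.3, 29.1] 272.0 149.7 [ 0.778 -0.159  0.01 ]
top mug 0.87 [263.5, 134.7, 18.9, 28.4] 272.0 149.7 [ 0.777 -0.159  0.01 ]
```

View pics/scene1.png

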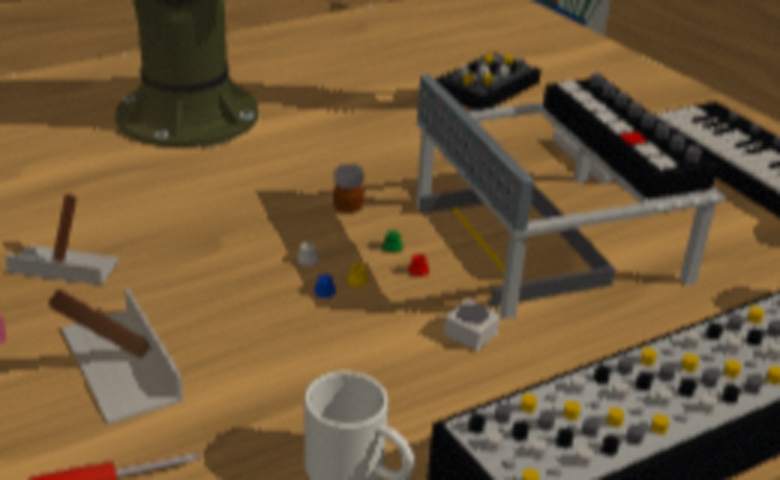

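View pics/top1.png

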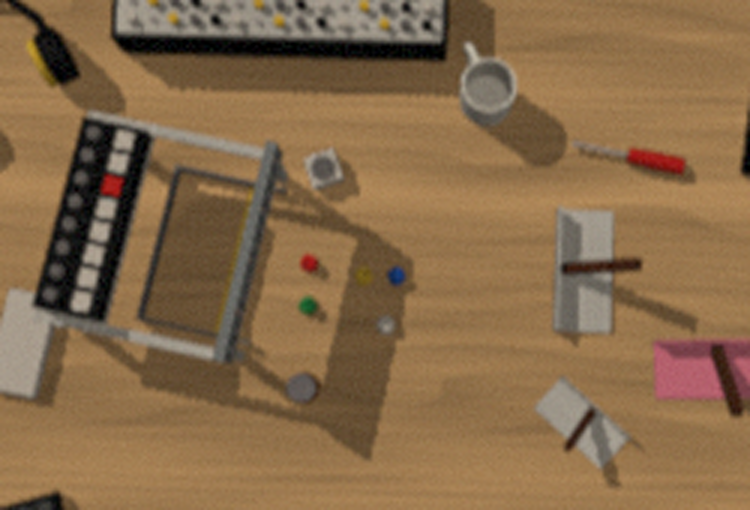

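Run:
```python
from h import *
for n,b in (("top",(115,205,150,245)),("scene",(290,405,140,230))):
    im=np.load(f"m_{n}.npz")['img']; x0,x1,y0,y1=b
    cv2.imwrite(f"pics/{n}2.png",cv2.resize(im[y0:y1,x0:x1,::-1],None,fx=6,fy=6,interpolation=cv2.INTER_CUBIC))
```

```text
(no output)
```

View pics/top2.png

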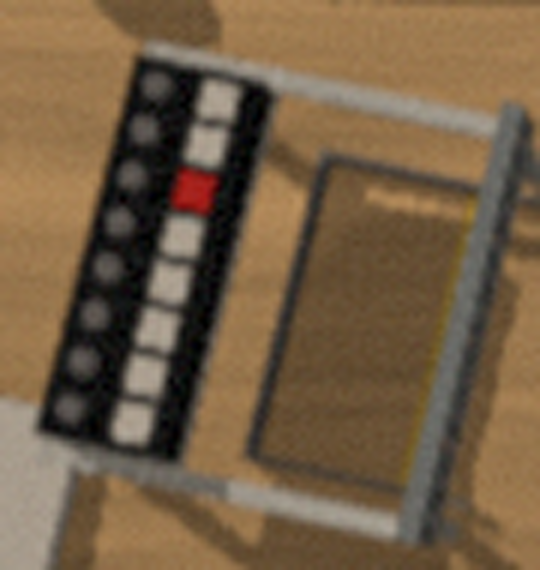

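View pics/scene2.png

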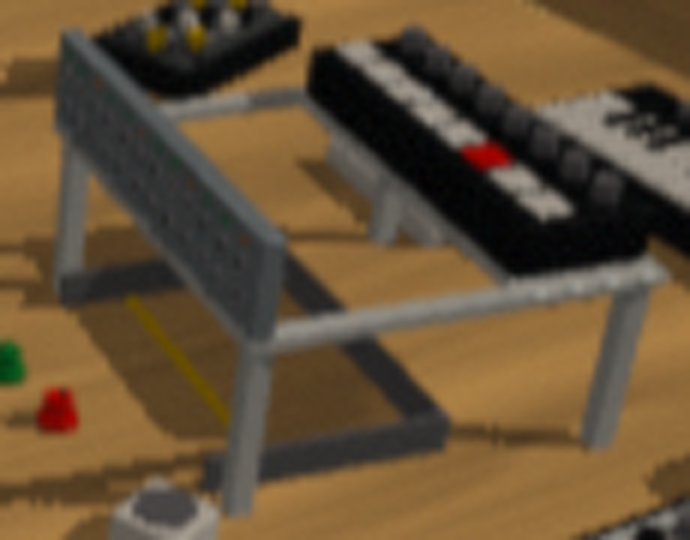

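```bash
cat > fit.py <<'E'
from h import *
from scipy.optimize import least_squares, minimize
cs={n:ctrl.calibration(n) for n in("scene","top")}
obs=[]
def add(n,X,Y,P):
    x0,y0={"scene":(290,140),"top":(115,150)}[n]
    obs.append((n,np.array([(X+.5)/6-.5+x0,(Y+.5)/6-.5+y0]),P))
add("scene",63,30,(0,.14,.185));add("scene",265,240,(0,-.14,.185));add("scene",285,238,(.014,-.14,.185))
add("scene",241,338,(0,-.14,.115));add("scene",57,130,(0,.14,.115))
add("scene",668,272,(.26,-.14,.123))
add("top",500,105,(.014,-.14,.185));add("top",524,106,(0,-.14,.185));add("top",398,535,(.014,.14,.185));add("top",424,541,(0,.14,.185))
add("top",141,45,(.26,-.14,.123))
def res(p):
    return np.concatenate([proj(cs[n],frame(*p,P))[0]-uv for n,uv,P in obs])
r=least_squares(res,[.53,.17,1.35],loss='soft_l1'); print("stand",r.x.round(4)); 
for o,e in zip(obs,r.fun.reshape(-1,2) if 0 else res(r.x).reshape(-1,2)): print(o[0],o[2],e.round(2))
S=r.x
# straightedge silhouette fit
def solids():
    h=.085
    a=[(x,y,z) for x in(0,-.004) for y in(-h,h) for z in(0,.035)]
    b=[(x,y,z) for x in(0,-.08) for y in(-h,h) for z in(0,.004)]
    d=np.array([-.086,0,.096]);d/=np.linalg.norm(d); nrm=np.array([d[2],0,-d[0]])
    c=[np.array(e)+s*.009*nrm+[0,y,0] for e in((-.012,0,.010),(-.098,0,.106)) for s in(-1,1) for y in(-.008,.008)]
    return [np.array(a),np.array(b),np.array(c)]
SO=solids(); SC=4
def render(n,p):
    m=np.zeros((384*SC,512*SC),np.uint8)
    for s in SO:
        q=((proj(cs[n],frame(*p,s))+.5)*SC-.5)
        cv2.fillConvexPoly(m,cv2.convexHull(np.round(q).astype(np.int32)),255)
    return cv2.resize(m,(512,384),interpolation=cv2.INTER_AREA)/255.
if __name__=="__main__":
    M={n:cv2.GaussianBlur(np.load(f"m_{n}.npz")['straightedge'].astype(float),(0,0),.7) for n in cs}
    def cost(p,ns=("scene","top")):
        return sum(((cv2.GaussianBlur(render(n,p),(0,0),.7)-M[n])**2).sum() for n in ns)
    for ns in (("scene","top"),("top",),("scene",)):
        best=None
        for y0 in(-.28,-.25,-.3):
            for yaw in(1.5,1.6,1.7):
                q=minimize(cost,[.525,y0,yaw],args=(ns,),method='Nelder-Mead',options=dict(initial_simplex=[[.525,y0,yaw],[.535,y0,yaw],[.525,y0+.01,yaw],[.525,y0,yaw+.06]]))
                if best is None or q.fun<best.fun: best=q
        print(ns,best.x.round(4),best.fun)
    #overlays
        if len(ns)==2: E=best.x
    np.savez("pose.npz",S=S,E=E)
    for n,b in (("top",(115,345,150,245)),("scene",(160,320,170,270))):
        im=np.load(f"m_{n}.npz")['img']; x0,x1,y0,y1=b; k=5 if n=="scene" else 3.4
        I=cv2.resize(im[y0:y1,x0:x1,::-1],None,fx=k,fy=k,interpolation=cv2.INTER_CUBIC).copy()
        for s in SO:
            q=((proj(cs[n],frame(*E,s))-[x0,y0]+.5)*k-.5).astype(np.int32)
            cv2.polylines(I,[cv2.convexHull(q)],True,(0,255,0),1)
        for P in ([[.044,y,0] for y in(-.105,.105)],[[.052,y,0] for y in(-.105,.105)],[[.152,y,.025] for y in(-.105,.105)],[[0,y,0] for y in(-.105,.105)],[[.2,0,0],[-.5,0,0]]):
            q=((proj(cs[n],frame(*S,P))-[x0,y0]+.5)*k-.5).astype(np.int32); cv2.polylines(I,[q],False,(0,0,255),1)
        cv2.imwrite(f"pics/{n}3.png",I)
    # caps
    for n in cs:
        im=np.load(f"m_{n}.npz")['img']; hsv=cv2.cvtColor(im,cv2.COLOR_RGB2HSV)
        box=(200,255,195,240) if n=="top" else(250,308,190,225)
        for nm,lo,hi in(("red",(0,150,60),(6,255,255)),("yellow",(20,170,70),(32,255,255)),("blue",(105,120,50),(130,255,255)),("green",(50,100,40),(90,255,255)),("white",(0,0,90),(180,45,255))):
            m=cv2.inRange(hsv,lo,hi); mm=np.zeros_like(m); mm[box[2]:box[3],box[0]:box[1]]=m[box[2]:box[3],box[0]:box[1]]
            ys,xs=np.nonzero(mm)
            if len(xs)==0: print(n,nm,"none");continue
            W=unproj(cs[n],[xs.mean(),ys.mean()],.009)[0]
            c,s=np.cos(S[2]),np.sin(S[2]); d=W[:2]-S[:2]
            print(n,nm,len(xs),xs.mean().round(1),ys.mean().round(1),W.round(3),"stand",(c*d[0]+s*d[1]).round(3),(-s*d[0]+c*d[1]).round(3))
    d=E[:2]-S[:2];print("edge in stand",(c*d[0]+s*d[1]).round(3),(-s*d[0]+c*d[1]).round(3),E[2]-S[2])
E
python3 fit.py
```

```text
stand [0.5181 0.1386 1.3802]
scene (0, 0.14, 0.185) [-0.77 -0.37]
scene (0, -0.14, 0.185) [-0.08  0.01]
scene (0.014, -0.14, 0.185) [ 0.65 -0.3 ]
scene (0, -0.14, 0.115) [1.41 2.54]
scene (0, 0.14, 0.115) [-0.9  -0.38]
scene (0.26, -0.14, 0.123) [ 0.38 -0.37]
top (0.014, -0.14, 0.185) [ 0.52 -0.61]
top (0, -0.14, 0.185) [0.16 0.01]
top (0.014, 0.14, 0.185) [-0.23  0.93]
top (0, 0.14, 0.185) [-0.83  0.74]
top (0.26, -0.14, 0.123) [ 1.18 -0.34]
('scene', 'top') [ 0.5251 -0.2584  1.5523] 65.2470052670081
('top',) [ 0.5214 -0.2569  1.5816] 9.340605481108522
('scene',) [ 0.5285 -0.2595  1.5341] 34.74928114844685
scene red 39 299.1 208.2 [0.528 0.081 0.009] stand -0.055 -0.021
scene yellow 49 278.9 211.5 [0.512 0.005 0.009] stand -0.132 -0.019
scene blue 37 267.7 215.1 [ 0.513 -0.041  0.009] stand -0.177 -0.029
scene green 31 290.5 200.5 [0.47  0.08  0.009] stand -0.066 0.036
scene white 18 261.5 204.4 [ 0.443 -0.029  0.009] stand -0.178 0.042
top red 22 212.4 207.2 [0.526 0.085 0.009] stand -0.051 -0.018
top yellow 24 230.8 211.8 [0.508 0.008 0.009] stand -0.13 -0.015
top blue 16 241.8 211.6 [ 0.51  -0.037  0.009] stand -0.174 -0.026
top green 18 212.1 221.4 [0.466 0.084 0.009] stand -0.063 0.04
top white 17 238.0 227.8 [ 0.443 -0.024  0.009] stand -0.174 0.043
edge in stand -0.388 -0.082 0.17210816871436863
```

View pics/scene3.png

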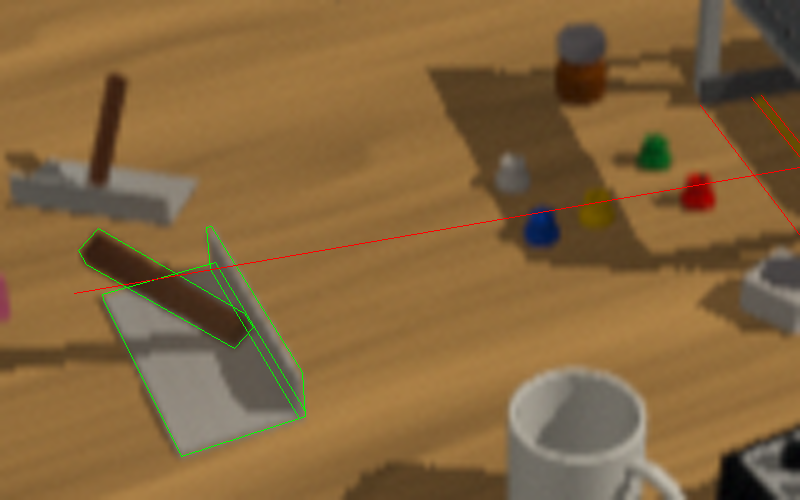

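View pics/top3.png

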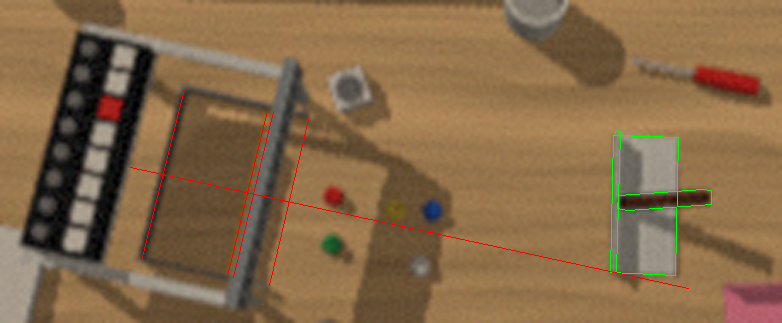

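```bash
cat > pl.py <<'E'
from h import *
from scipy.spatial.transform import Rotation as R, Slerp
def tool(ex,ey,yaw,back=0.0,lift=0.0,dz=0.0):
    a=np.array([.667,0,-.745]); a=np.array([.086,0,-.096]);a/=np.linalg.norm(a)
    P=frame(ex,ey,yaw,np.array([-.085,0,.0915])+a*(.005-back))[0]+[0,0,lift]
    z=frame(0,0,yaw,a)[0]; y=frame(0,0,yaw,[0,-1,0])[0]; x=np.cross(y,z)
    return P,R.from_matrix(np.c_[x,y,z])
def rows(P0,R0,targets):
    for P,Q in targets:
        d=R0.inv().apply(np.array(P)-P0); w=(R0.inv()*Q).as_rotvec()
        print([list(map(float,w.round(3))),list(map(float,d.round(4)))])
E
python3 - <<'E'
from pl import *
s=ctrl.get_state(); P0=s['position'];R0=R.from_rotvec(s['tool_rot'])
c=ctrl.calibration('wrist'); Rc=cv2.Rodrigues(c['rvec'])[0]
print("cam in tool",R0.inv().apply(-Rc.T@c['tvec']-P0), "cam z in tool",R0.inv().apply(Rc[2]))
Pt,Rt=tool(.525,-.258,1.56); print(Pt,Rt.as_rotvec())
via=np.array([.52,.10,.40]); ori=Slerp([0,1],R.concatenate([R0,Rt]))
up=P0+[0.02,-0.01,.17]
T=[]
wp=[P0+[0.01,0,.06],P0+[.02,-.02,.12],P0+[.04,-.06,.17]]
for w in wp: T.append((w,R0))
for i in range(1,8): T.append((wp[-1]+(via-wp[-1])*i/7,ori(i/14)))
rows(P0,R0,T); print("angle",(R0.inv()*Rt).magnitude())
E
```

```text
cam in tool [ 7.37491324e-02 -3.83358978e-05 -1.87078945e-01] cam z in tool [-2.71026315e-01  2.80406690e-04  9.62571898e-01]
[ 0.52411835 -0.339659    0.08777582] [-1.80678849 -1.78738636 -0.69094003]
[[0.0, 0.0, 0.0], [-0.0089, 0.0045, -0.06]]
[[0.0, 0.0, 0.0], [-0.0269, -0.0088, -0.12]]
[[0.0, 0.0, 0.0], [-0.0628, -0.0354, -0.17]]
[[-0.029, 0.047, 0.076], [-0.1136, -0.0769, -0.1747]]
[[-0.058, 0.093, 0.152], [-0.1645, -0.1184, -0.1794]]
[[-0.087, 0.14, 0.227], [-0.2153, -0.1599, -0.184]]
[[-0.116, 0.186, 0.303], [-0.2662, -0.2014, -0.1887]]
[[-0.145, 0.233, 0.379], [-0.317, -0.2429, -0.1934]]
[[-0.174, 0.28, 0.455], [-0.3679, -0.2844, -0.1981]]
[[-0.203, 0.326, 0.53], [-0.4187, -0.3258, -0.2027]]
angle 1.3096601538408106
```

Request:
{"api": "step_arm", "payload": {
  "plan": [
    [[0, 0, 0], [-0.009, 0.0045, -0.06], 0],
    [[0, 0, 0], [-0.027, -0.009, -0.12], 0],
    [[0, 0, 0], [-0.063, -0.035, -0.17], 0],
    [[-0.03, 0.047, 0.076], [-0.114, -0.077, -0.175], 0],
    [[-0.058, 0.093, 0.152], [-0.165, -0.118, -0.18], 0],
    [[-0.087, 0.14, 0.227], [-0.215, -0.16, -0.184], 0],
    [[-0.116, 0.186, 0.303], [-0.266, -0.201, -0.189], 0],
    [[-0.145, 0.233, 0.379], [-0.317, -0.243, -0.193], 0],
    [[-0.174, 0.28, 0.455], [-0.368, -0.284, -0.198], 0],
    [[-0.203, 0.326, 0.53], [-0.419, -0.326, -0.203], 0]
  ]
}}

```text
time: 2.6
position: [0.5095, 0.1231, 0.3989]
tool_rot: [-1.375, -2.495, -0.393]
ft_force: [0.6, 1.5, -0.7]
grip_width: 1.0
```

Run:
```python
from pl import *
s=ctrl.get_state(); print(s['joint_positions'].round(2),s['position'],s['tool_rot'])
# commanded pose
R00=R.from_rotvec([-7.29544337e-01,-3.05545870e+00,2.23853137e-03]);P00=np.array([0.29351392,0.57946181,0.19641479])
P0=P00+R00.apply([-.419,-.326,-.203]); R0=R00*R.from_rotvec([-.203,.326,.53]); print(P0,R0.as_rotvec())
P0=s['position'];R0=R.from_rotvec(s['tool_rot'])
Pt,Rt=tool(.525,-.258,1.56,back=.13,lift=.05); print(Pt)
sl=Slerp([0,1],R.concatenate([R0,Rt]))
rows(P0,R0,[(P0+(Pt-P0)*t,sl(t)) for t in np.arange(1,10)/9])
```

```text
[-0.43  0.07  0.45  1.41 -0.41  1.76  0.52] [0.50952395 0.123143   0.39894036] [-1.37498232 -2.49504193 -0.39318286]
[0.52015192 0.09960224 0.39992402] [-1.37298858 -2.49704238 -0.38718501]
[ 0.52318187 -0.42639623  0.23460442]
[[-0.022, 0.036, 0.059], [-0.0549, -0.0321, -0.0051]]
[[-0.044, 0.072, 0.118], [-0.1097, -0.0641, -0.0102]]
[[-0.067, 0.108, 0.177], [-0.1646, -0.0962, -0.0153]]
[[-0.089, 0.144, 0.235], [-0.2195, -0.1283, -0.0204]]
[[-0.111, 0.18, 0.294], [-0.2743, -0.1603, -0.0255]]
[[-0.133, 0.216, 0.353], [-0.3292, -0.1924, -0.0306]]
[[-0.156, 0.252, 0.412], [-0.384, -0.2244, -0.0357]]
[[-0.178, 0.288, 0.471], [-0.4389, -0.2565, -0.0408]]
[[-0.2, 0.324, 0.53], [-0.4938, -0.2886, -0.0459]]
```

Request:
{"api": "step_arm", "payload": {
  "plan": [
    [[-0.022, 0.036, 0.059], [-0.055, -0.032, -0.005], 0],
    [[-0.044, 0.072, 0.118], [-0.11, -0.064, -0.01], 0],
    [[-0.067, 0.108, 0.177], [-0.165, -0.096, -0.015], 0],
    [[-0.089, 0.144, 0.235], [-0.22, -0.128, -0.02], 0],
    [[-0.111, 0.18, 0.294], [-0.274, -0.16, -0.026], 0],
    [[-0.133, 0.216, 0.353], [-0.329, -0.192, -0.031], 0],
    [[-0.156, 0.252, 0.412], [-0.384, -0.224, -0.036], 0],
    [[-0.178, 0.288, 0.471], [-0.439, -0.257, -0.041], 0],
    [[-0.2, 0.324, 0.53], [-0.494, -0.289, -0.046], 0],
    [[-0.2, 0.324, 0.53], [-0.494, -0.289, -0.046], 0]
  ]
}}

```text
time: 3.85
position: [0.5237, -0.4263, 0.2323]
tool_rot: [-1.806, -1.785, -0.689]
ft_force: [1.3, 1.3, -1.6]
grip_width: 0.995
```

Run:
```python
from pl import *
from fit import SO
s=ctrl.get_state(); print(s['joint_positions'].round(2),s['position'],s['tool_rot'],s['qd'].round(2))
c=ctrl.calibration('wrist');im=ctrl.get_image('wrist'); np.savez("w1.npz",im=im,**c)
I=im[:,:,::-1].copy()
for E,col in (((.525,-.2584,1.552),(0,255,0)),((.5214,-.2569,1.5816),(0,0,255))):
  for S in SO:
    cv2.polylines(I,[cv2.convexHull(proj(c,frame(*E,S)).astype(np.int32))],True,col,1)
cv2.imwrite("pics/w1.png",cv2.resize(I,None,fx=1.5,fy=1.5))
```

```text
stand [0.5181 0.1386 1.3802]
scene (0, 0.14, 0.185) [-0.77 -0.37]
scene (0, -0.14, 0.185) [-0.08  0.01]
scene (0.014, -0.14, 0.185) [ 0.65 -0.3 ]
scene (0, -0.14, 0.115) [1.41 2.54]
scene (0, 0.14, 0.115) [-0.9  -0.38]
scene (0.26, -0.14, 0.123) [ 0.38 -0.37]
top (0.014, -0.14, 0.185) [ 0.52 -0.61]
top (0, -0.14, 0.185) [0.16 0.01]
top (0.014, 0.14, 0.185) [-0.23  0.93]
top (0, 0.14, 0.185) [-0.83  0.74]
top (0.26, -0.14, 0.123) [ 1.18 -0.34]
[ 0.92  0.85 -0.07  0.78 -0.46  2.05  0.75] [ 0.52367507 -0.4262608   0.23230026] [-1.80649017 -1.7853324  -0.68918704] [ 1.28  0.54 -2.21 -0.89  1.07 -0.   -0.74]
```

View pics/w1.png

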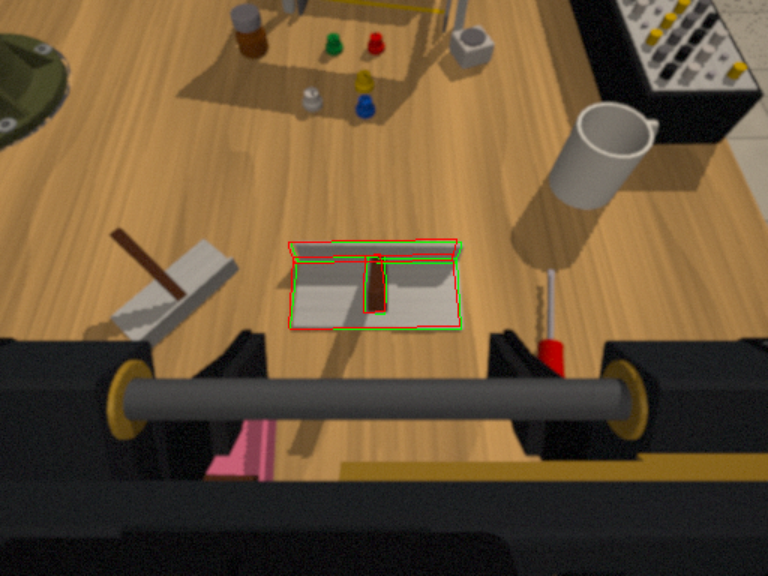

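Run:
```python
from pl import *
s=ctrl.get_state(); print(s['position'],s['joint_positions'].round(3),s['qd'].round(2),s['time'])
P0=s['position'];R0=R.from_rotvec(s['tool_rot'])
E=(.525,-.2585,1.555)
A=tool(*E,back=.07,lift=.015);B=tool(*E)
rows(P0,R0,[(P0+(A[0]-P0)*t,A[1]) for t in (.33,.67,1)]+[(A[0]+(B[0]-A[0])*t,B[1]) for t in (.33,.67,1)])
```

```text
[ 0.52135053 -0.43108284  0.23214997] [ 0.937  0.857 -0.086  0.774 -0.452  2.051  0.745] [-0.12 -0.06  0.34  0.08 -0.15  0.01  0.14] 3.9
[[0.003, -0.003, -0.0], [-0.0062, 0.0002, 0.0287]]
[[0.003, -0.003, -0.0], [-0.0127, 0.0004, 0.0583]]
[[0.003, -0.003, -0.0], [-0.0189, 0.0007, 0.087]]
[[0.003, -0.003, -0.0], [-0.0223, 0.0006, 0.1138]]
[[0.003, -0.003, -0.0], [-0.0258, 0.0005, 0.1414]]
[[0.003, -0.003, -0.0], [-0.0292, 0.0004, 0.1681]]
```

Request:
{"api": "step_arm", "payload": {
  "plan": [
    [[0.003, -0.003, 0], [-0.003, 0, 0.015], 0],
    [[0.003, -0.003, 0], [-0.006, 0, 0.029], 0],
    [[0.003, -0.003, 0], [-0.01, 0, 0.044], 0],
    [[0.003, -0.003, 0], [-0.013, 0, 0.058], 0],
    [[0.003, -0.003, 0], [-0.016, 0, 0.073], 0],
    [[0.003, -0.003, 0], [-0.019, 0.0005, 0.087], 0],
    [[0.003, -0.003, 0], [-0.019, 0.0005, 0.087], 0],
    [[0.003, -0.003, 0], [-0.019, 0.0005, 0.087], 0],
    [[0.003, -0.003, 0], [-0.019, 0.0005, 0.087], 0],
    [[0.003, -0.003, 0], [-0.019, 0.0005, 0.087], 0]
  ]
}}

```text
time: 5.15
position: [0.5245, -0.382, 0.1577]
tool_rot: [-1.807, -1.793, -0.682]
ft_force: [0.3, 0.1, 0.5]
grip_width: 1.001
```

Run:
```python
from pl import *
s=ctrl.get_state(); print(s['position'],s['joint_positions'].round(3),s['qd'].round(2),s['time'])
P0=s['position'];R0=R.from_rotvec(s['tool_rot'])
E=(.525,-.2585,1.555)
B=tool(*E)
rows(P0,R0,[B])
```

```text
[ 0.52447093 -0.38195286  0.15774512] [ 0.89   0.789 -0.066  1.03  -0.439  1.865  0.812] [-0.  0. -0.  0.  0. -0. -0.] 5.15
[[-0.008, 0.006, 0.005], [-0.0151, -0.0009, 0.0801]]
```

Request:
{"api": "step_arm", "payload": {
  "plan": [
    [[-0.004, 0.003, 0.003], [-0.0025, 0, 0.013], 0],
    [[-0.008, 0.006, 0.005], [-0.005, 0, 0.027], 0],
    [[-0.008, 0.006, 0.005], [-0.008, 0, 0.04], 0],
    [[-0.008, 0.006, 0.005], [-0.01, -0.001, 0.053], 0],
    [[-0.008, 0.006, 0.005], [-0.0125, -0.001, 0.067], 0],
    [[-0.008, 0.006, 0.005], [-0.015, -0.001, 0.08], 0],
    [[-0.008, 0.006, 0.005], [-0.015, -0.001, 0.08], 0],
    [[-0.008, 0.006, 0.005], [-0.015, -0.001, 0.08], 0],
    [[-0.008, 0.006, 0.005], [-0.015, -0.001, 0.08], 0],
    [[-0.008, 0.006, 0.005], [-0.015, -0.001, 0.08], 0]
  ]
}}

```text
time: 6.4
position: [0.5235, -0.3402, 0.0879]
tool_rot: [-1.812, -1.783, -0.693]
ft_force: [-0.7, 0.4, -0.0]
grip_width: 0.999
```

```bash
sed -i 's/^r=least/r=least/; s/^for o,e.*$//; s/print("stand",r.x.round(4));//' fit.py
python3 - <<'E'
from pl import *
from fit import SO
s=ctrl.get_state(); print(s['position'],s['tool_rot'],s['joint_positions'].round(3),s['time'],s['ft_force'])
c=ctrl.calibration('wrist');im=ctrl.get_image('wrist'); np.savez("w2.npz",im=im,**c)
I=im[:,:,::-1].copy()
for E,col in (((.525,-.2585,1.555),(0,255,0)),):
  for S in SO:
    cv2.polylines(I,[cv2.convexHull(proj(c,frame(*E,S)).astype(np.int32))],True,col,1)
cv2.imwrite("pics/w2.png",cv2.resize(I,None,fx=1.5,fy=1.5))
print(tool(.525,-.2585,1.555)[0],tool(.525,-.2585,1.555)[1].as_rotvec())
E
```

```text
[ 0.52354396 -0.34016014  0.0878966 ] [-1.81243325 -1.78317675 -0.69251917] [ 0.872  0.77  -0.076  1.211 -0.442  1.706  0.85 ] 6.4 [-0.67040821  0.36369819 -0.01791742]
[ 0.52371007 -0.34015357  0.08777582] [-1.81184605 -1.78344923 -0.69287411]
```

View pics/w2.png

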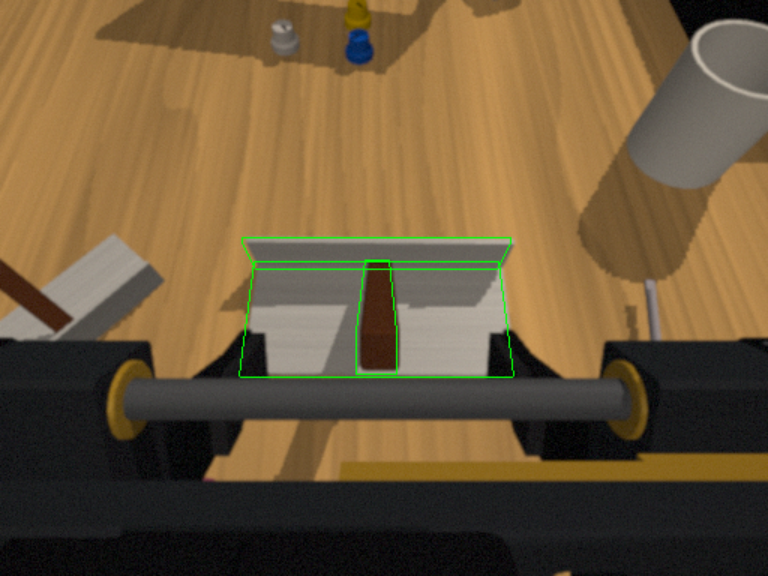

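Request:
{"api": "step_arm", "payload": {
  "plan": [
    [[0, 0, 0], [0, 0, 0], 100],
    [[0, 0, 0], [0, 0, 0], 160],
    [[0, 0, 0], [0, 0, 0], 255],
    [[0, 0, 0], [0, 0, 0], 255],
    [[0, 0, 0], [0, 0, 0], 255],
    [[0, 0, 0], [0, 0, 0], 255],
    [[0, 0, 0], [0, 0, 0], 255],
    [[0, 0, 0], [0, 0, 0], 255],
    [[0, 0, 0], [0, 0, 0], 255],
    [[0, 0, 0], [0, 0, 0], 255]
  ],
  "squeeze": 35
}}

```text
time: 7.7
position: [0.5234, -0.3397, 0.0876]
tool_rot: [-1.812, -1.783, -0.692]
ft_force: [-0.2, -0.5, 0.2]
grip_width: 0.017
```

```bash
cat > look.py <<'E'
import sys
from pl import *
from fit import SO,S as ST
def look(name,E=None):
    s=ctrl.get_state(); print(s['position'].round(4),s['tool_rot'].round(4),s['joint_positions'].round(3),s['time'],s['ft_force'].round(1),s['grip_width'])
    c=ctrl.calibration('wrist');im=ctrl.get_image('wrist')
    I=cv2.resize(im[:,:,::-1],None,fx=1.5,fy=1.5)
    if E is None:
        # edge from tool pose
        Rm=R.from_rotvec(s['tool_rot']).as_matrix(); y=Rm[:,1]; yaw=np.arctan2(y[0],-y[1])
        h=s['position']-Rm[:,2]*.005; e=frame(0,0,yaw,[-.085,0,0])[0]; E=(h[0]-e[0],h[1]-e[1],yaw); print("E",np.round(E,4),"hz",h[2].round(4))
        d=np.array(E[:2])-ST[:2]; cc,ss=np.cos(ST[2]),np.sin(ST[2]); print("in stand",(cc*d[0]+ss*d[1]).round(4),(-ss*d[0]+cc*d[1]).round(4),(E[2]-ST[2]).round(4))
    for Q in SO: cv2.polylines(I,[cv2.convexHull((proj(c,frame(*E,Q))*1.5).astype(np.int32))],True,(0,255,0),1)
    for x in(0,.044,.052):
        cv2.polylines(I,[(proj(c,frame(*ST,[[x,-.105,0],[x,.105,0]]))*1.5).astype(np.int32)],False,(0,0,255),1)
    cv2.imwrite(f"pics/{name}.png",I)
look(sys.argv[1])
E
python3 look.py w3
```

```text
[ 0.5234 -0.3397  0.0876] [-1.8117 -1.7826 -0.6924] [ 0.872  0.77  -0.076  1.211 -0.442  1.706  0.85 ] 7.7 [-0.2 -0.5  0.2] 0.017276677335733258
E [ 0.5247 -0.2581  1.5549] hz 0.0913
in stand -0.3882 -0.0817 0.1748
```

View pics/w3.png

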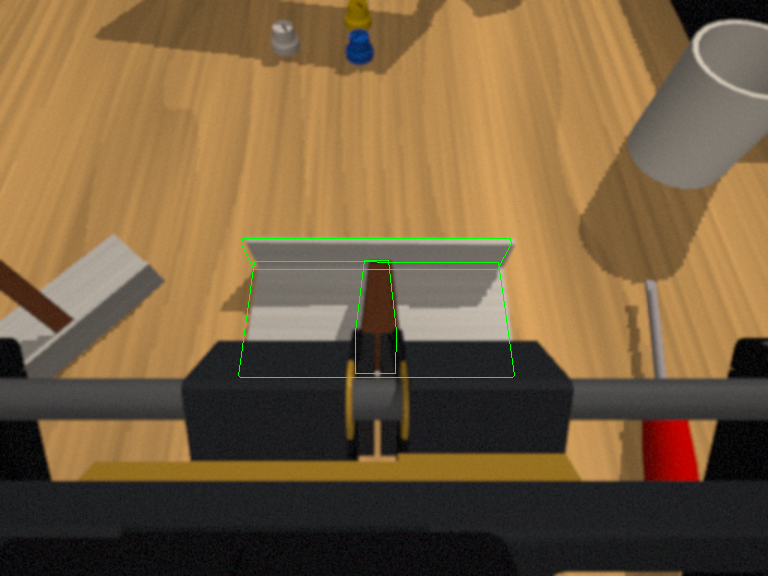

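Run:
```python
from h import *
a=np.load("w2.npz")['im']; b=ctrl.get_image('wrist'); np.savez("w3.npz",im=b)
f=lambda i:cv2.resize(i[170:320,180:330,::-1],None,fx=2.6,fy=2.6,interpolation=cv2.INTER_CUBIC)
I=np.hstack([f(a),f(b)]); I=np.clip(I.astype(float)*1.8+15,0,255).astype(np.uint8)
cv2.imwrite("pics/z3.png",I)
i=ctrl.get_image('scene'); cv2.imwrite("pics/s3.png",cv2.resize(i[130:280,140:260,::-1],None,fx=4,fy=4,interpolation=cv2.INTER_CUBIC))
```

```text
(no output)
```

View pics/z3.png

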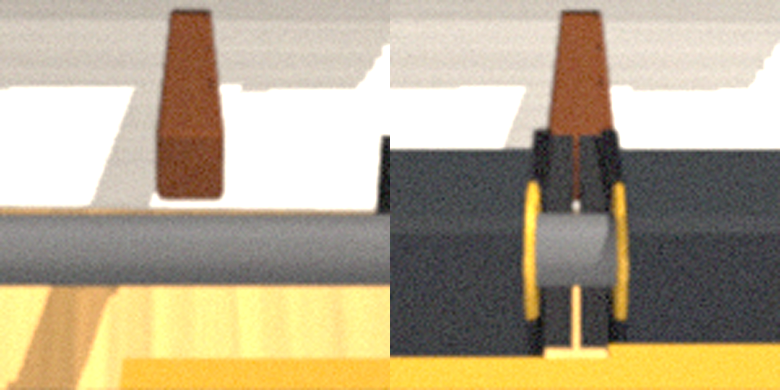

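View pics/s3.png

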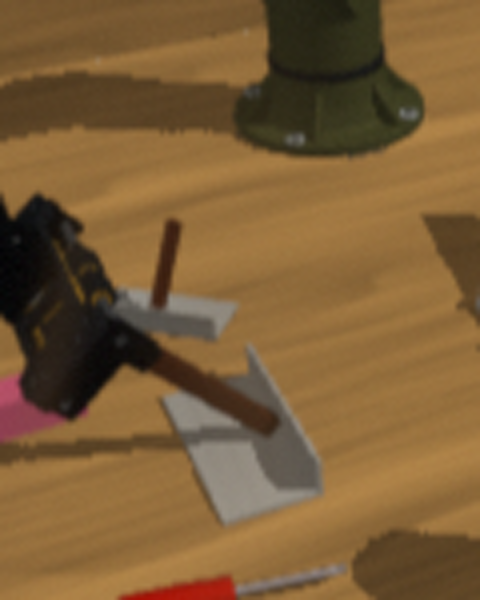

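Run:
```python
from pl import *
from fit import SO
s=ctrl.get_state();P=s['position'];Rm=R.from_rotvec(s['tool_rot'])
tips=P+Rm.apply([[0,0,t] for t in(-.05,-.02,-.005,0,.014)])
H=frame(.525,-.2585,1.555,[(-.098,0,.106),(-.085,0,.0915),(-.012,0,.01)])
for n,(x0,x1,y0,y1),k in(("scene",(150,250,170,260),7),("wrist",(180,330,150,300),5),("top",(280,350,180,240),9)):
    c=ctrl.calibration(n);im=ctrl.get_image(n)
    I=cv2.resize(im[y0:y1,x0:x1,::-1],None,fx=k,fy=k,interpolation=cv2.INTER_CUBIC); I=np.clip(I.astype(float)*1.5+10,0,255).astype(np.uint8)
    for p in proj(c,tips): cv2.circle(I,tuple(((p-[x0,y0]+.5)*k).astype(int)),4,(0,255,255),-1)
    for p in proj(c,H): cv2.circle(I,tuple(((p-[x0,y0]+.5)*k).astype(int)),4,(0,255,0),1)
    cv2.imwrite(f"pics/q_{n}.png",I)
```

```text
(no output)
```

View pics/q_scene.png

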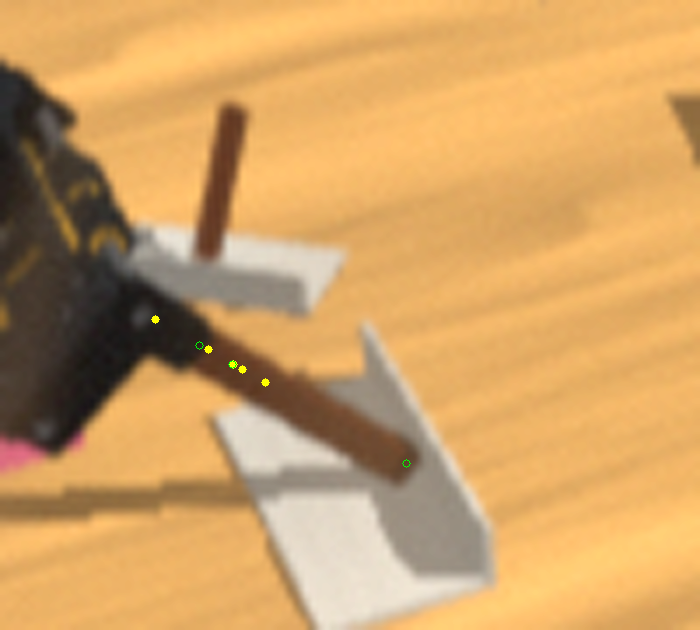

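View pics/q_wrist.png

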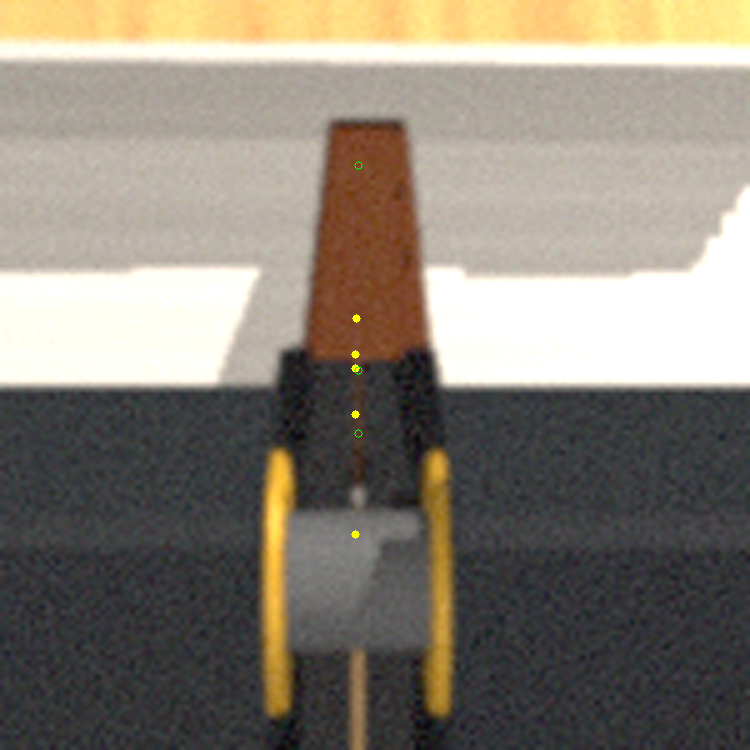

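View pics/q_top.png

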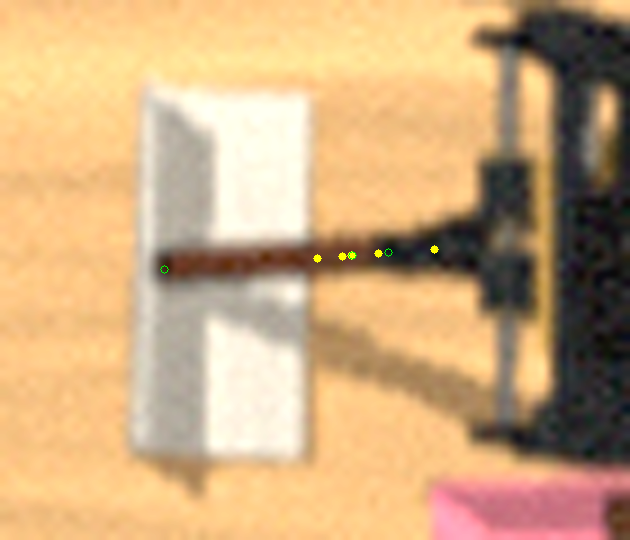

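Run:
```python
from pl import *
s=ctrl.get_state();P=s['position'];Rm=R.from_rotvec(s['tool_rot'])
uv={"scene":(178.5,219.5),"top":(323.4,207.8),"wrist":(251.6,220.4)}
C={n:ctrl.calibration(n) for n in uv}
from scipy.optimize import least_squares
for ns in(("scene","top"),("scene","top","wrist"),("scene","wrist"),("top","wrist")):
    r=least_squares(lambda p:np.concatenate([proj(C[n],p)[0]-uv[n] for n in ns]),P)
    print(ns,r.x.round(4),"tool",Rm.inv().apply(r.x-P).round(4),r.fun.round(1))
for n in("scene","top"):
    im=ctrl.get_image(n)
    x0,x1,y0,y1=(130,215,170,240) if n=="scene" else (290,370,175,245)
    I=cv2.resize(im[y0:y1,x0:x1,::-1],None,fx=9,fy=8,interpolation=cv2.INTER_CUBIC)
    cv2.imwrite(f"pics/r_{n}.png",np.clip(I.astype(float)*3+20,0,255).astype(np.uint8))
```

```text
('scene', 'top') [ 0.5236 -0.357   0.104 ] tool [-0.0019  0.0004 -0.0238] [-0.6 -0.  -0.7 -0.2]
('scene', 'top', 'wrist') [ 0.5239 -0.349   0.111 ] tool [ 0.0087  0.0006 -0.0237] [ 1.8 -2.6 -2.5 -0.6  0.1  0.9]
('scene', 'wrist') [ 0.5239 -0.3474  0.107 ] tool [ 0.0073  0.0006 -0.0196] [ 2.4 -1.6  0.   0.6]
('top', 'wrist') [ 0.5237 -0.3548  0.128 ] tool [ 0.0158  0.0005 -0.0402] [-0.2 -1.  -0.1  0. ]
```

View pics/r_scene.png

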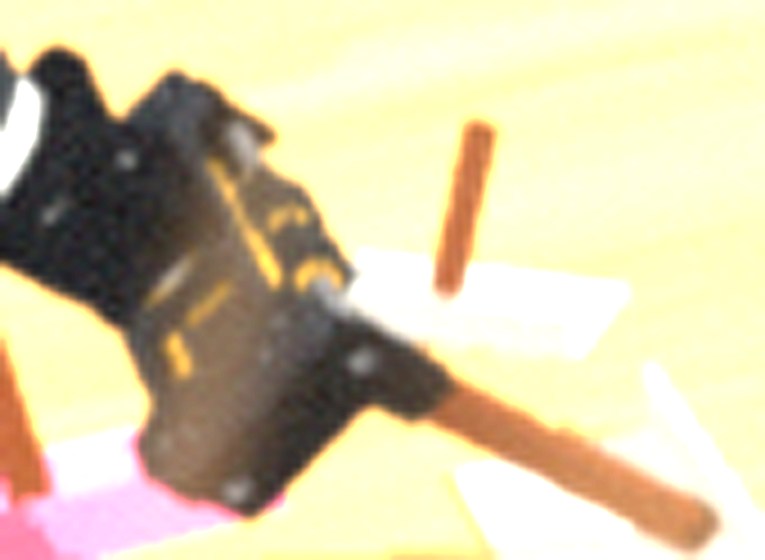

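View pics/r_top.png

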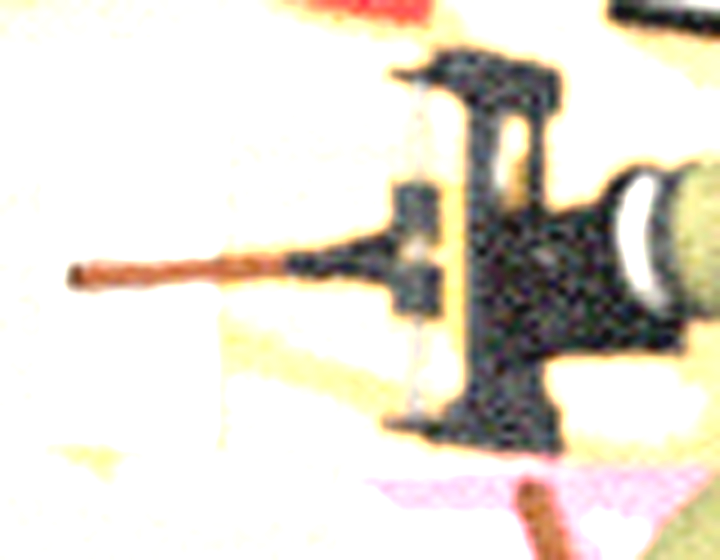

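Request:
{"api": "step_arm", "payload": {
  "plan": [
    [[0, 0, 0], [0, 0, -0.003], 60],
    [[0, 0, 0], [0, 0, -0.003], 60],
    [[0, 0, 0], [0, 0, -0.003], 60],
    [[0, 0, 0], [0, 0, -0.003], 60],
    [[0, 0, 0], [0, 0, 0.006], 60],
    [[0, 0, 0], [0, 0, 0.014], 60],
    [[0, 0, 0], [0, 0, 0.022], 60],
    [[0, 0, 0], [0, 0, 0.03], 60],
    [[0, 0, 0], [0, 0, 0.038], 60],
    [[0, 0, 0], [0, 0, 0.038], 60]
  ]
}}

```text
time: 9.35
position: [0.5236, -0.3134, 0.0588]
tool_rot: [-1.81, -1.782, -0.692]
ft_force: [0.4, -0.2, 0.1]
grip_width: 0.766
```

```bash
python3 look.py w4;  python3 - <<'E'
from h import *
im=ctrl.get_image('scene'); cv2.imwrite("pics/s4.png",np.clip(cv2.resize(im[170:270,130:250,::-1],None,fx=6,fy=6,interpolation=cv2.INTER_CUBIC).astype(float)*1.8,0,255).astype(np.uint8))
E
```

```text
[ 0.5236 -0.3134  0.0588] [-1.8103 -1.7821 -0.6923] [ 0.857  0.76  -0.085  1.292 -0.446  1.634  0.861] 9.35 [ 0.4 -0.2  0.1] 0.7660810009680477
E [ 0.5249 -0.2318  1.5556] hz 0.0625
in stand -0.3624 -0.0768 0.1755
```

View pics/w4.png

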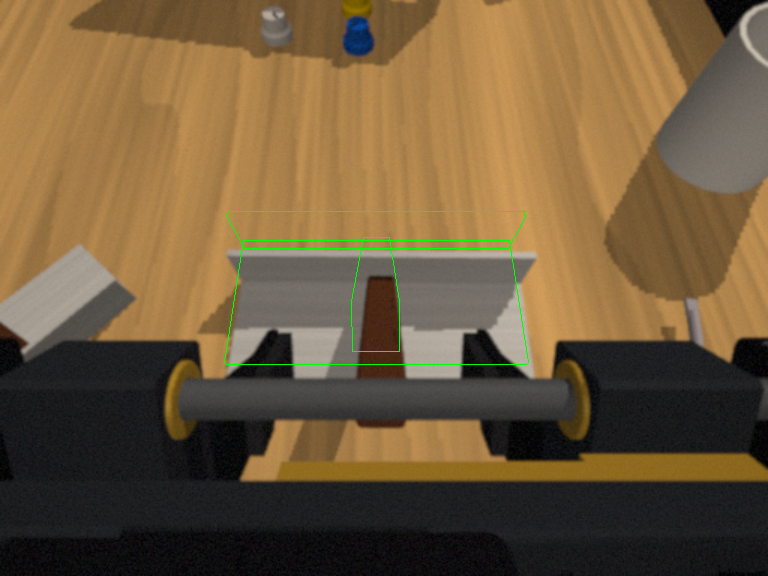

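View pics/s4.png

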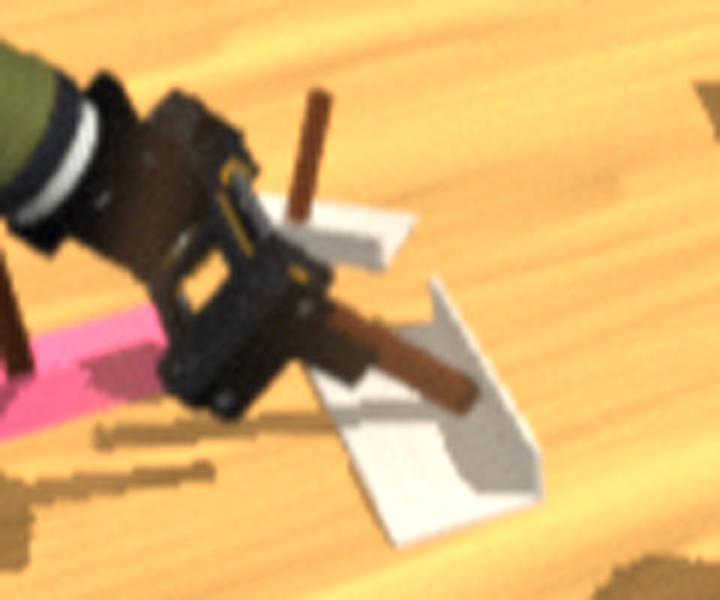

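Request:
{"api": "step_arm", "payload": {
  "plan": [
    [[0, 0, 0], [0, 0, 0], 255],
    [[0, 0, 0], [0, 0, 0], 255],
    [[0, 0, 0], [0, 0, 0], 255],
    [[0, 0, 0], [0, 0, 0], 255],
    [[0, 0, 0], [0, 0, 0], 255],
    [[0, 0, 0], [0, 0, 0], 255],
    [[0, 0, 0], [0, 0, 0], 255],
    [[0, 0, 0], [0, 0, 0], 255],
    [[0, 0, 0], [0, 0, 0], 255],
    [[0, 0, 0], [0, 0, 0], 255]
  ],
  "squeeze": 35
}}

```text
time: 10.7
position: [0.5239, -0.3144, 0.0593]
tool_rot: [-1.812, -1.783, -0.693]
ft_force: [1.1, 0.2, -0.3]
grip_width: 0.181
```

```bash
python3 look.py w5
```

```text
[ 0.5239 -0.3144  0.0593] [-1.8117 -1.7828 -0.6926] [ 0.857  0.759 -0.084  1.29  -0.446  1.634  0.861] 10.7 [ 1.1  0.2 -0.3] 0.18061046551983126
E [ 0.5252 -0.2327  1.5549] hz 0.063
in stand -0.3632 -0.0773 0.1747
```

View pics/w5.png

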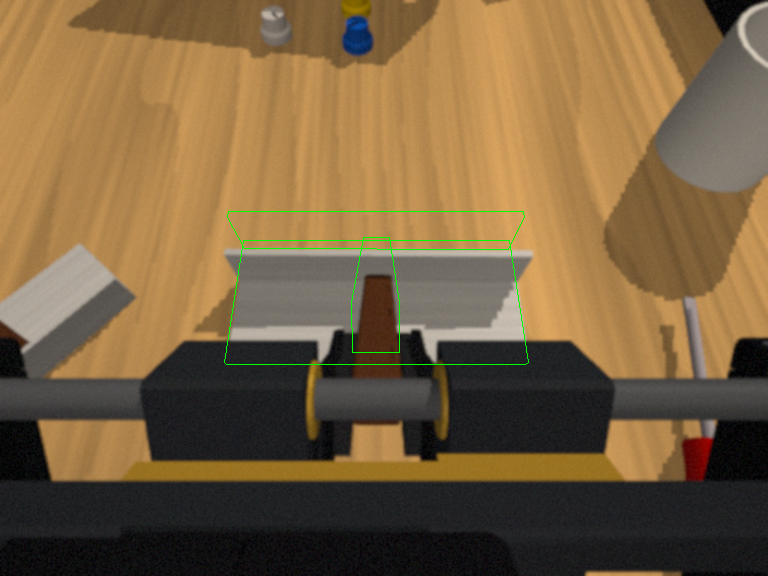

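```bash
cat > mv.py <<'E'
from pl import *
from fit import S as ST
# reference grasp: edge pose E0 <-> tool pose
E0=(.5245,-.2585,1.555); P_=np.array([.5239,-.3144,.0593]); R_=R.from_rotvec([-1.8117,-1.7828,-.6926])
L=frame(0,0,-E0[2],P_-[E0[0],E0[1],0])[0]; RL=R.from_euler('z',-E0[2])*R_
def w(sx,sy,dyaw): 
    p=frame(*ST,[sx,sy,0])[0]; return p[0],p[1],ST[2]+dyaw
def tl(sx,sy,dyaw,lift=0):
    E=w(sx,sy,dyaw); return frame(*E,L)[0]+[0,0,lift], R.from_euler('z',E[2])*RL
def cur(P,Q):
    # straightedge pose in stand coordinates from a tool pose
    yaw=(Q*RL.inv()).as_euler('zyx')[0]; e=P-frame(0,0,yaw,L)[0]; d=e[:2]-ST[:2]; c,s=np.cos(ST[2]),np.sin(ST[2])
    return c*d[0]+s*d[1],-s*d[0]+c*d[1],yaw-ST[2],e[2]
def now():
    s=ctrl.get_state(); return s['position'],R.from_rotvec(s['tool_rot']),s
E
python3 - <<'E'
from mv import *
P,Q,s=now(); c=cur(P,Q); print(np.round(c,4))
T=[]
for i in range(1,10):
    t=i/9; T.append(tl(c[0]+(-.215-c[0])*t,c[1]*(1-t),c[2]*(1-t),.0015))
rows(P,Q,T)
E
```

```text
[-0.3886 -0.0815  0.1748 -0.    ]
[[-0.013, 0.0, 0.014], [0.0163, -0.0067, 0.0126]]
[[-0.026, 0.0, 0.029], [0.0317, -0.0133, 0.0264]]
[[-0.039, 0.0, 0.043], [0.047, -0.02, 0.0401]]
[[-0.052, 0.0, 0.058], [0.0624, -0.0266, 0.0539]]
[[-0.065, 0.0, 0.072], [0.0778, -0.0333, 0.0677]]
[[-0.078, 0.0, 0.087], [0.0932, -0.0399, 0.0815]]
[[-0.091, 0.0, 0.101], [0.1086, -0.0465, 0.0953]]
[[-0.104, 0.0, 0.116], [0.124, -0.0532, 0.1092]]
[[-0.117, 0.0, 0.13], [0.1394, -0.0598, 0.123]]
```

Request:
{"api": "step_arm", "payload": {
  "plan": [
    [[-0.013, 0, 0.014], [0.0163, -0.0067, 0.0126], 255],
    [[-0.026, 0, 0.029], [0.0317, -0.0133, 0.0264], 255],
    [[-0.039, 0, 0.043], [0.047, -0.02, 0.0401], 255],
    [[-0.052, 0, 0.058], [0.0624, -0.0266, 0.0539], 255],
    [[-0.065, 0, 0.072], [0.0778, -0.0333, 0.0677], 255],
    [[-0.078, 0, 0.087], [0.0932, -0.0399, 0.0815], 255],
    [[-0.091, 0, 0.101], [0.1086, -0.0465, 0.0953], 255],
    [[-0.104, 0, 0.116], [0.124, -0.0532, 0.1092], 255],
    [[-0.117, 0, 0.13], [0.1394, -0.0598, 0.123], 255],
    [[-0.117, 0, 0.13], [0.1394, -0.0598, 0.123], 255]
  ]
}}

```text
time: 12.0
position: [0.4655, -0.1259, 0.0604]
tool_rot: [-1.982, -1.638, -0.756]
ft_force: [-0.3, 0.2, -3.0]
grip_width: 0.18
```

```bash
cat > look2.py <<'E'
import sys
from mv import *
from fit import SO
def look(tag,cams):
    P,Q,s=now(); c=cur(P,Q); print("edge in stand",np.round(c,4),"t",s['time'],"q",s['joint_positions'].round(2),"F",s['ft_force'].round(1),"g",round(s['grip_width'],3))
    E=w(*c[:3])
    for n in cams:
        K_=ctrl.calibration(n);im=ctrl.get_image(n)
        x0,x1,y0,y1,k={"wrist":(0,512,0,384,1.5),"scene":(200,400,120,270,4),"top":(110,340,140,260,3.4)}[n]
        I=cv2.resize(im[y0:y1,x0:x1,::-1],None,fx=k,fy=k,interpolation=cv2.INTER_CUBIC)
        f=lambda X:((proj(K_,X)-[x0,y0]+.5)*k-.5).astype(np.int32)
        for S in SO[:2]: cv2.polylines(I,[cv2.convexHull(f(frame(*E,S)+[0,0,c[3]]))],True,(0,255,0),1)
        for x in(0,.044,.052): cv2.polylines(I,[f(frame(*ST,[[x,-.105,0],[x,.105,0]]))],False,(0,0,255),1)
        for y in(-.105,.105): cv2.polylines(I,[f(frame(*ST,[[0,y,.0],[.152,y,.0]]))],False,(255,0,255),1)
        cv2.imwrite(f"pics/{n}_{tag}.png",I)
look(sys.argv[1],sys.argv[2:])
E
python3 look2.py a wrist scene top
```

```text
edge in stand [-0.2137  0.002   0.0022  0.0011] t 12.0 q [ 0.82  0.39 -0.14  1.88 -0.6   1.32  0.78] F [-0.3  0.2 -3. ] g 0.18
```

View pics/wrist_a.png

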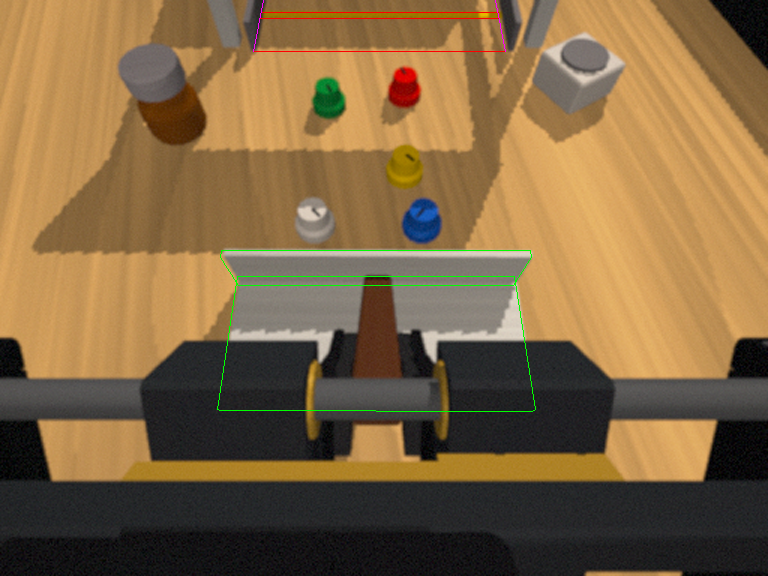

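View pics/top_a.png

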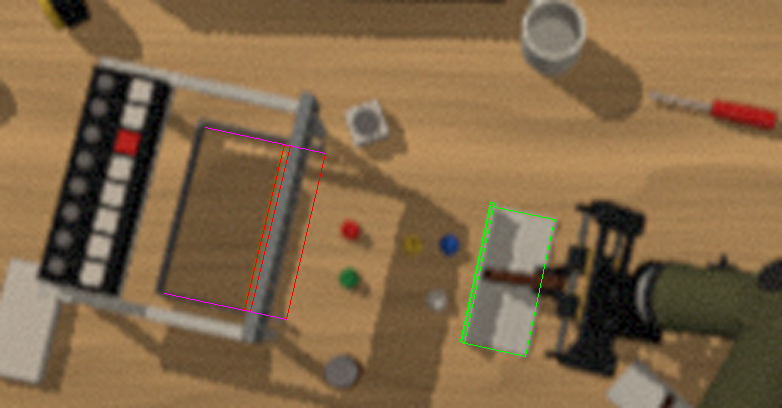

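View pics/scene_a.png

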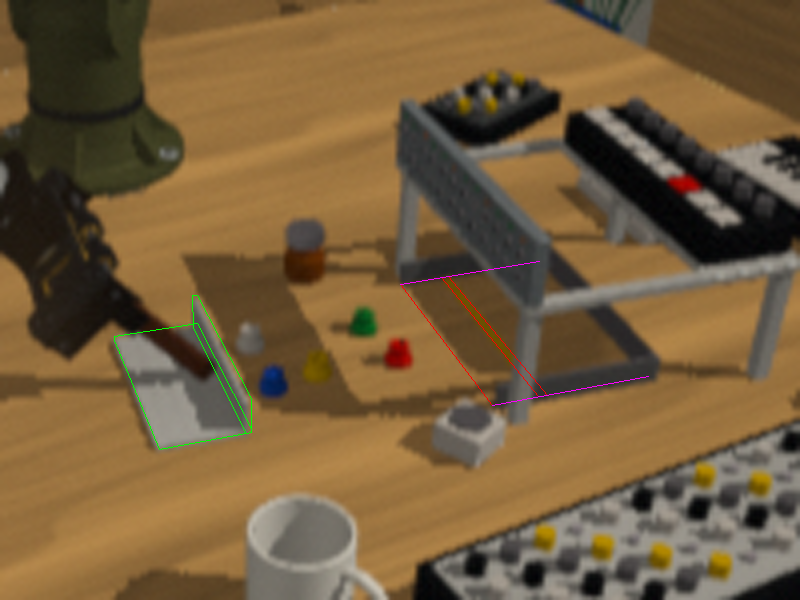

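Run:
```python
from mv import *
P,Q,s=now(); c=cur(P,Q); 
rows(P,Q,[tl(-.2137+.0135*i,0.0,0,.0015) for i in range(1,11)])
```

```text
[[0.001, 0.002, -0.0], [0.012, -0.0003, 0.0104]]
[[0.001, 0.002, -0.0], [0.0221, -0.0003, 0.0194]]
[[0.001, 0.002, -0.0], [0.0322, -0.0003, 0.0284]]
[[0.001, 0.002, -0.0], [0.0422, -0.0004, 0.0374]]
[[0.001, 0.002, -0.0], [0.0523, -0.0004, 0.0464]]
[[0.001, 0.002, -0.0], [0.0624, -0.0004, 0.0554]]
[[0.001, 0.002, -0.0], [0.0724, -0.0004, 0.0644]]
[[0.001, 0.002, -0.0], [0.0825, -0.0004, 0.0734]]
[[0.001, 0.002, -0.0], [0.0926, -0.0004, 0.0824]]
[[0.001, 0.002, -0.0], [0.1026, -0.0004, 0.0914]]
```

Request:
{"api": "step_arm", "payload": {
  "plan": [
    [[0, 0, 0], [0.0101, 0, 0.009], 255],
    [[0, 0, 0], [0.0202, 0, 0.018], 255],
    [[0, 0, 0], [0.0302, 0, 0.027], 255],
    [[0, 0, 0], [0.0403, 0, 0.036], 255],
    [[0, 0, 0], [0.0504, 0, 0.045], 255],
    [[0, 0, 0], [0.0604, 0, 0.054], 255],
    [[0, 0, 0], [0.0705, 0, 0.063], 255],
    [[0, 0, 0], [0.0806, 0, 0.072], 255],
    [[0, 0, 0], [0.0906, 0, 0.081], 255],
    [[0, 0, 0], [0.1007, 0, 0.09], 255]
  ]
}}

```text
time: 13.4
position: [0.4927, 0.0059, 0.061]
tool_rot: [-1.985, -1.638, -0.759]
ft_force: [0.7, -0.4, -2.7]
grip_width: 0.178
```

```bash
python3 look2.py b wrist
python3 - <<'E'
from mv import *
P,Q,s=now(); c=cur(P,Q); 
rows(P,Q,[tl(-.080+.0135*i,0.0,0,.0015) for i in range(1,11)])
E
```

```text
edge in stand [-0.0792  0.0001 -0.0001  0.0017] t 13.4 q [ 0.69  0.29 -0.24  2.02 -0.7   1.16  0.65] F [ 0.7 -0.4 -2.7] g 0.178
[[-0.002, -0.002, 0.002], [0.0072, 0.0008, 0.0073]]
[[-0.002, -0.002, 0.002], [0.0173, 0.0008, 0.0163]]
[[-0.002, -0.002, 0.002], [0.0273, 0.0009, 0.0254]]
[[-0.002, -0.002, 0.002], [0.0373, 0.0009, 0.0344]]
[[-0.002, -0.002, 0.002], [0.0474, 0.0009, 0.0434]]
[[-0.002, -0.002, 0.002], [0.0574, 0.001, 0.0525]]
[[-0.002, -0.002, 0.002], [0.0675, 0.001, 0.0615]]
[[-0.002, -0.002, 0.002], [0.0775, 0.001, 0.0705]]
[[-0.002, -0.002, 0.002], [0.0875, 0.0011, 0.0795]]
[[-0.002, -0.002, 0.002], [0.0976, 0.0011, 0.0886]]
```

View pics/wrist_b.png

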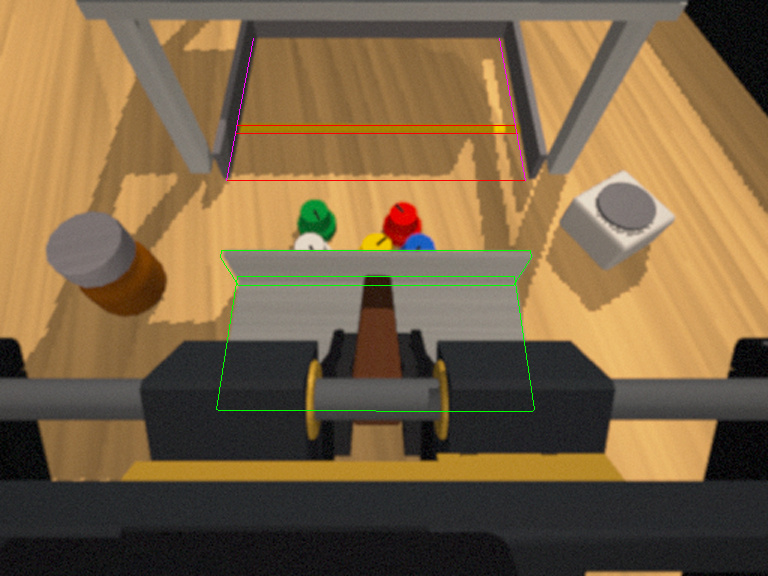

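Request:
{"api": "step_arm", "payload": {
  "plan": [
    [[0, 0, 0], [0.0097, 0, 0.0087], 255],
    [[0, 0, 0], [0.0194, 0, 0.0174], 255],
    [[0, 0, 0], [0.0291, 0, 0.0261], 255],
    [[0, 0, 0], [0.0388, 0, 0.0348], 255],
    [[0, 0, 0], [0.0485, 0, 0.0435], 255],
    [[0, 0, 0], [0.0582, 0, 0.0522], 255],
    [[0, 0, 0], [0.0679, 0, 0.0609], 255],
    [[0, 0, 0], [0.0776, 0, 0.0696], 255],
    [[0, 0, 0], [0.0873, 0, 0.0783], 255],
    [[0, 0, 0], [0.095, 0, 0.085], 255]
  ]
}}

```text
time: 14.7
position: [0.5167, 0.1313, 0.0611]
tool_rot: [-1.984, -1.638, -0.759]
ft_force: [-0.1, -1.4, -2.5]
grip_width: 0.18
```

```bash
python3 look2.py c wrist scene
```

```text
edge in stand [0.0485 0.0003 0.0005 0.0018] t 14.7 q [ 0.54  0.26 -0.36  2.08 -0.79  1.    0.51] F [-0.1 -1.4 -2.5] g 0.18
```

View pics/wrist_c.png

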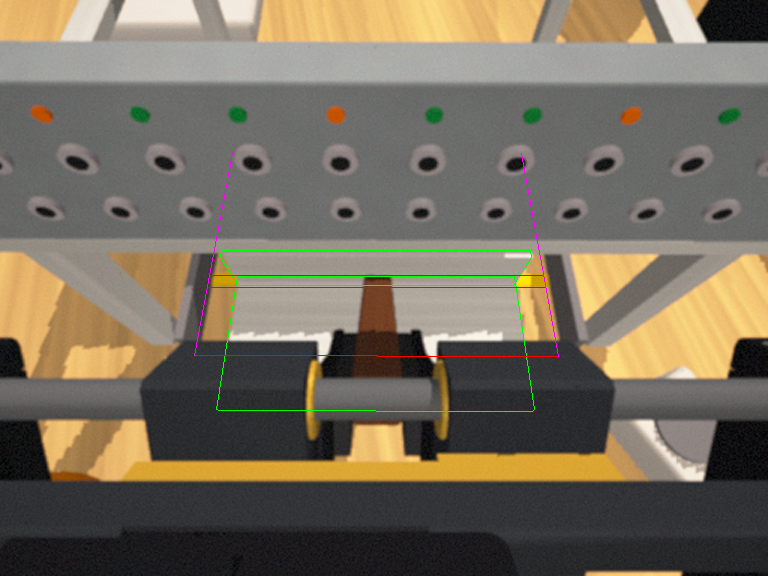

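View pics/scene_c.png

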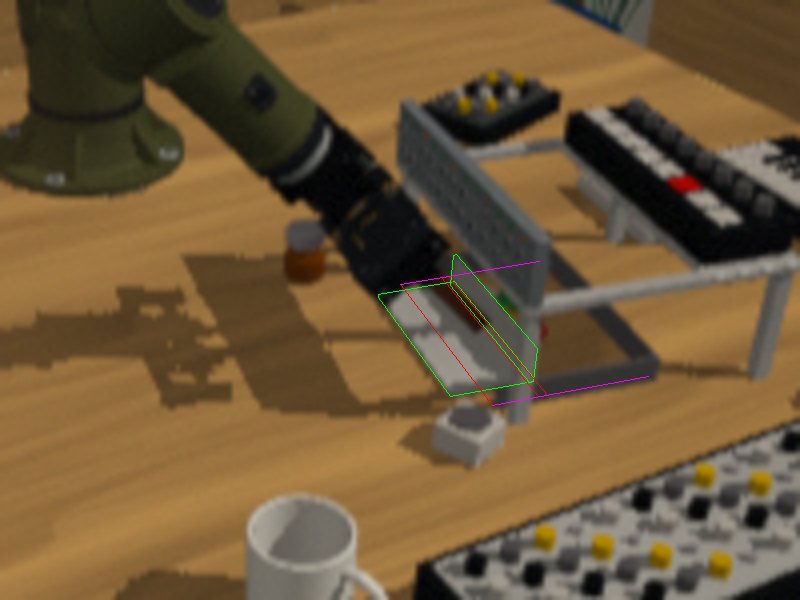

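Request:
{"api": "step_arm", "payload": {
  "plan": [
    [[0, 0, 0], [0.005, 0, 0.0045], 255],
    [[0, 0, 0], [0.009, 0, 0.008], 255],
    [[0, 0, 0], [0.0115, 0, 0.0103], 255],
    [[0, 0, 0], [0.0123, 0, 0.011], 255],
    [[0, 0, 0], [0.0123, 0, 0.011], 255],
    [[0, 0, 0], [0.0123, 0, 0.011], 255],
    [[0, 0, 0], [0.0123, 0, 0.011], 255],
    [[0, 0, 0], [0.0123, 0, 0.011], 255],
    [[0, 0, 0], [0.0123, 0, 0.011], 255],
    [[0, 0, 0], [0.0123, 0, 0.011], 255]
  ]
}}

```text
time: 16.05
position: [0.5199, 0.1465, 0.0611]
tool_rot: [-1.984, -1.638, -0.759]
ft_force: [0.4, -0.3, -2.4]
grip_width: 0.181
```

```bash
python3 look2.py d wrist top
```

```text
edge in stand [ 0.064   0.     -0.      0.0018] t 16.05 q [ 0.52  0.26 -0.37  2.08 -0.8   0.98  0.49] F [ 0.4 -0.3 -2.4] g 0.181
```

View pics/top_d.png

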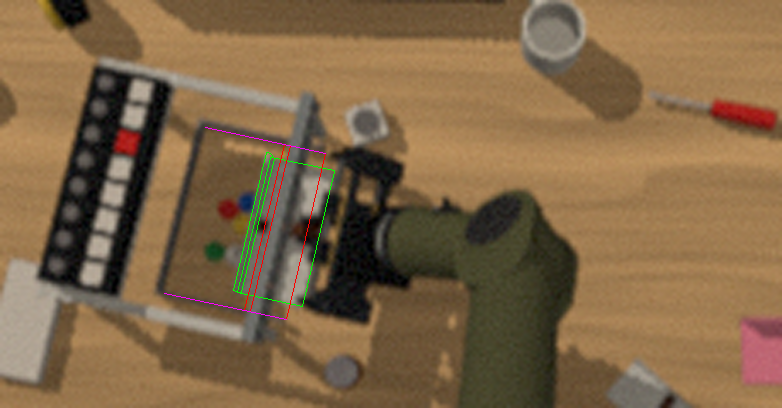

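View pics/wrist_d.png

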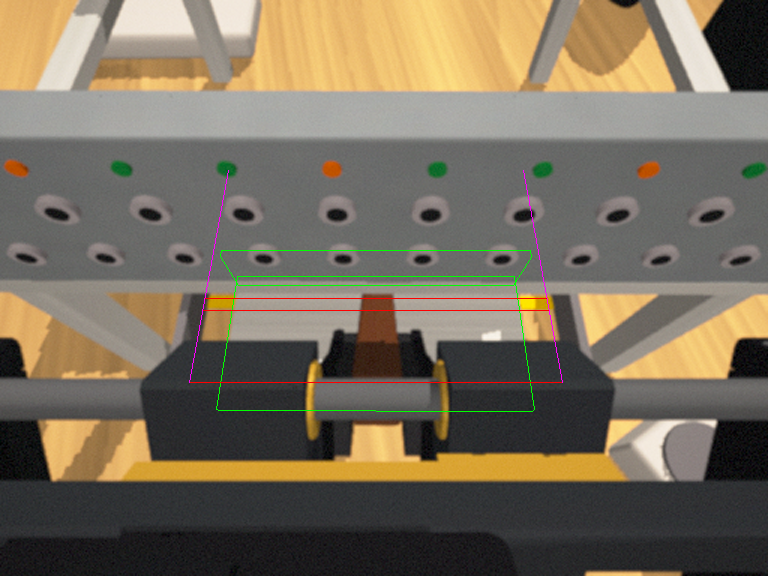

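Request:
{"api": "step_arm", "payload": {
  "plan": [
    [[0, 0, 0], [-0.006, 0, -0.0054], 255],
    [[0, 0, 0], [-0.018, 0, -0.0161], 255],
    [[0, 0, 0], [-0.033, 0, -0.0295], 255],
    [[0, 0, 0], [-0.049, 0, -0.0438], 255],
    [[0, 0, 0], [-0.065, 0, -0.0581], 255],
    [[0, 0, 0], [-0.081, 0, -0.0724], 255],
    [[0, 0, 0], [-0.097, 0, -0.0867], 255],
    [[0, 0, 0], [-0.113, 0, -0.101], 255],
    [[0, 0, 0], [-0.127, 0, -0.1135], 255],
    [[0, 0, 0], [-0.1373, 0, -0.1227], 255]
  ]
}}

```text
time: 17.4
position: [0.4849, -0.0357, 0.0608]
tool_rot: [-1.985, -1.637, -0.759]
ft_force: [-0.2, -0.2, -3.0]
grip_width: 0.178
```

```bash
python3 look2.py e wrist scene
python3 - <<'E'
from mv import *
P,Q,s=now(); rows(P,Q,[tl(-.12,0.0,0,.0)])
E
```

```text
edge in stand [-0.1215 -0.0002 -0.0007  0.0015] t 17.4 q [ 0.73  0.32 -0.21  1.98 -0.67  1.21  0.69] F [-0.2 -0.2 -3. ] g 0.178
[[0.002, 0.001, -0.002], [0.0007, -0.0005, 0.0024]]
```

View pics/wrist_e.png

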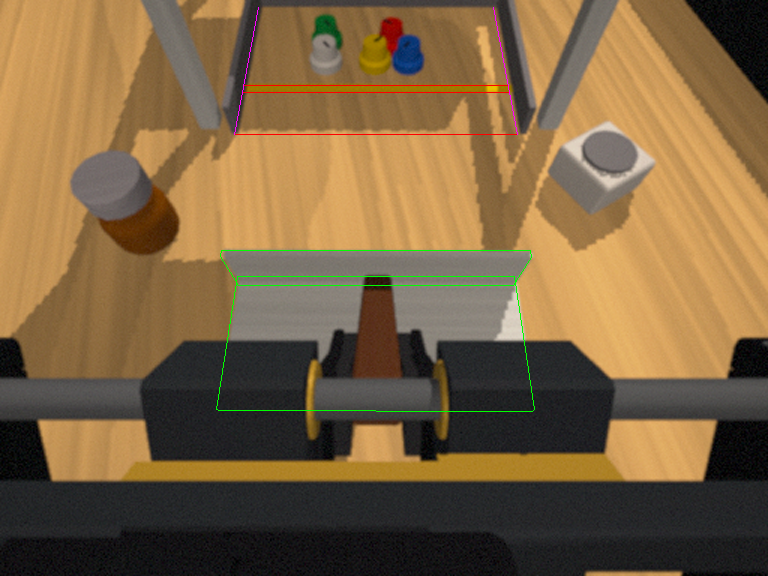

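View pics/scene_e.png

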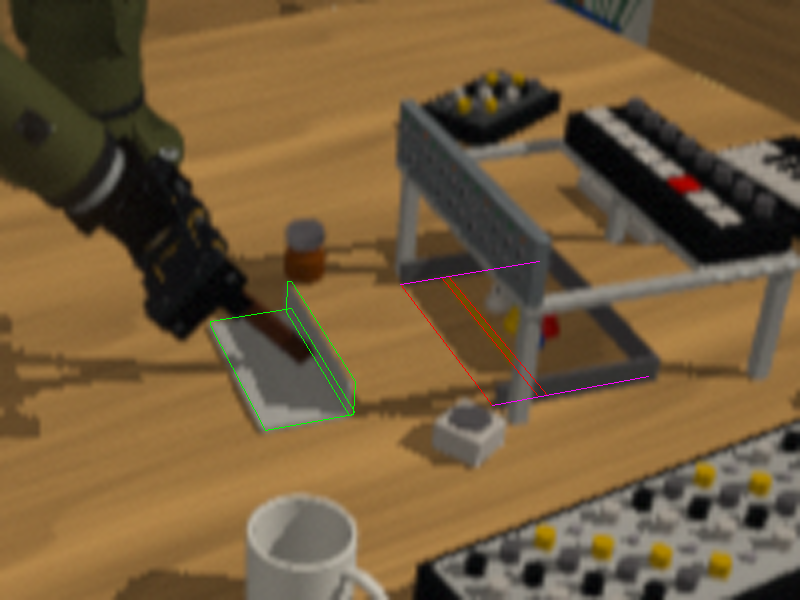

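Request:
{"api": "step_arm", "payload": {
  "plan": [
    [[0, 0, 0], [-0.0003, 0, 0.0003], 255],
    [[0, 0, 0], [-0.0006, 0, 0.0006], 255],
    [[0, 0, 0], [-0.0009, 0, 0.001], 255],
    [[0, 0, 0], [-0.0011, 0, 0.0013], 255],
    [[0, 0, 0], [-0.0011, 0, 0.0013], 255],
    [[0, 0, 0], [-0.0011, 0, 0.0013], 255],
    [[0, 0, 0], [-0.0011, 0, 0.0013], 255],
    [[0, 0, 0], [-0.0011, 0, 0.0013], 255],
    [[0, 0, 0], [-0.0011, 0, 0.0013], 255],
    [[0, 0, 0], [-0.0011, 0, 0.0013], 255]
  ]
}}

```text
time: 18.75
position: [0.485, -0.0343, 0.0592]
tool_rot: [-1.984, -1.638, -0.759]
ft_force: [0.1, 1.1, -1.1]
grip_width: 0.176
```

```bash
python3 look2.py f
```

```text
edge in stand [-1.201e-01  0.000e+00 -0.000e+00 -1.000e-04] t 18.75 q [ 0.73  0.32 -0.21  1.99 -0.67  1.21  0.69] F [ 0.1  1.1 -1.1] g 0.176
```

Request:
{"api": "step_arm", "payload": {
  "plan": [
    [[0, 0, 0], [0, 0, 0], 200],
    [[0, 0, 0], [0, 0, 0], 150],
    [[0, 0, 0], [0, 0, 0], 100],
    [[0, 0, 0], [0, 0, 0], 60],
    [[0, 0, 0], [0, 0, 0], 60],
    [[0, 0, 0], [0, 0, 0], 60],
    [[0, 0, 0], [0, 0, -0.01], 60],
    [[0, 0, 0], [0, 0, -0.03], 60],
    [[0, 0, 0], [0, 0, -0.05], 60],
    [[0, 0, 0], [0, 0, -0.07], 60]
  ]
}}

```text
time: 20.0
position: [0.4761, -0.0812, 0.1122]
tool_rot: [-1.985, -1.638, -0.759]
ft_force: [0.4, -0.1, 0.4]
grip_width: 0.764
```

Request:
{"api": "step_arm", "payload": {
  "plan": [
    [[0, 0, 0], [0, 0, -0.02], 60],
    [[0, 0, 0], [0, 0, -0.04], 60],
    [[0, 0, 0], [0, 0, -0.06], 60],
    [[0, 0, 0], [0, 0, -0.08], 60],
    [[0, 0, 0], [0, 0, -0.09], 60],
    [[0, 0, 0], [0, 0, -0.09], 60],
    [[0, 0, 0], [0, 0, -0.09], 60],
    [[0, 0, 0], [0, 0, -0.09], 60],
    [[0, 0, 0], [0, 0, -0.09], 60],
    [[0, 0, 0], [0, 0, -0.09], 60]
  ]
}}

```text
time: 21.25
position: [0.4647, -0.1389, 0.1781]
tool_rot: [-1.984, -1.638, -0.759]
ft_force: [-1.2, -0.7, -0.3]
grip_width: 0.763
```

```bash
python3 look2.py g wrist scene top
```

```text
edge in stand [-2.267e-01  1.000e-04  3.000e-04  1.188e-01] t 21.25 q [ 0.83  0.26 -0.13  1.78 -0.59  1.52  0.67] F [-1.2 -0.7 -0.3] g 0.763
```

View pics/wrist_g.png

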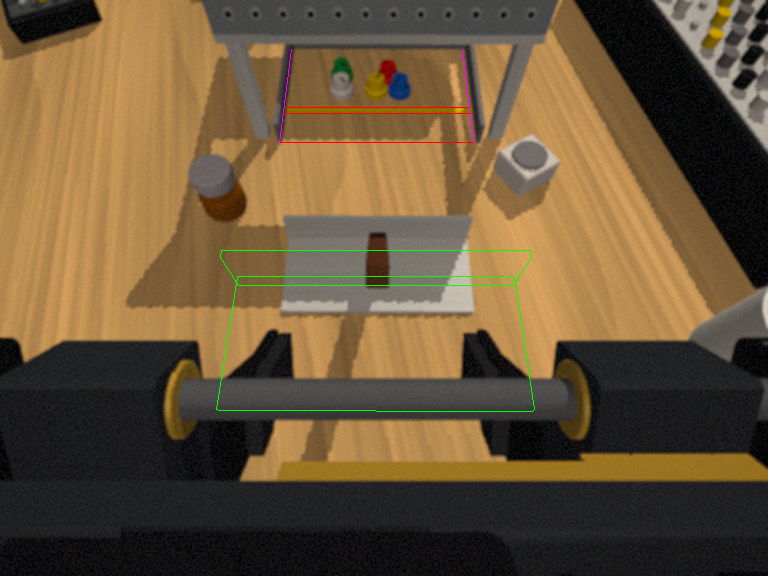

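View pics/scene_g.png

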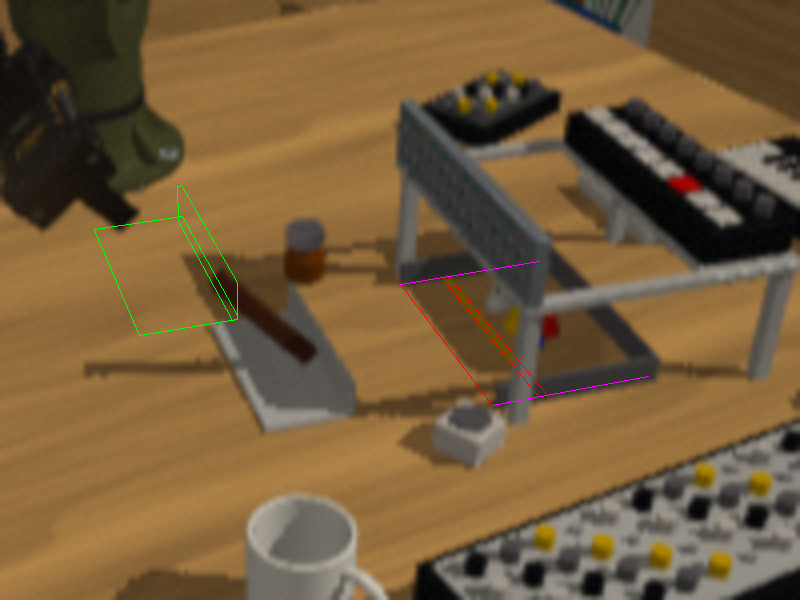

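View pics/top_g.png

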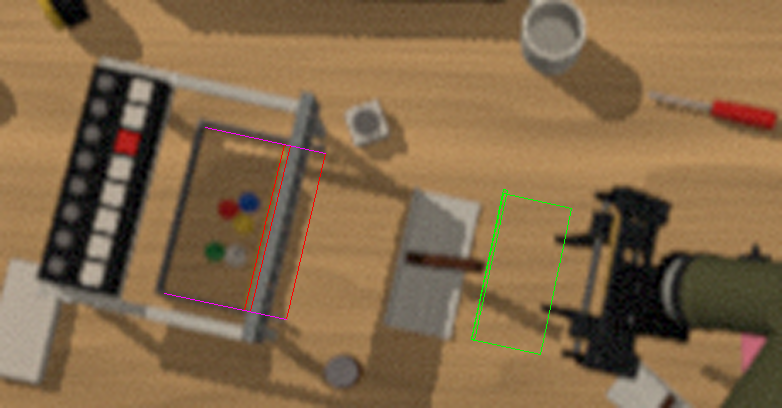

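```bash
python3 -c "
from bench import ctrl
print(ctrl.close_job())"
```

```text
the job is handed in; nothing more can be done
None
```

The job is handed in, at about 21 s of the 48 s allowed. I gripped the straightedge by its sloping handle, lined it up with the bay and swept all five caps in with the face 64 mm past the stand's edge. I then drew it straight back out, set it on its foot about 120 mm clear of the stand, and moved the hand away.

**Last checks:** The final pictures from all three cameras show:
- **Caps:** all five are upright behind the yellow line, and the face went about 12 mm past it.
- **Straightedge:** it is standing on its foot, clear of the stand.
- **Stand and other things:** the stand, jar, adapter, mug and driver show no visible shift. I checked this by eye only. The power bank is only partly in view.

The force readings at the end of each move stayed at 3 N or less, and the gripper is clear of everything.

**What went wrong or disagreed:**
- **First grasp missed:** the fingers closed on air at the end of the handle. The pictures put the fingertips about 38 mm short of where the reported tool position implied. I opened, moved 38 mm further in, and the second grasp held at about 15.7 mm opening.
- **Joint limit:** on the first approach joint 6 read 2.051 against its stated limit of 2.05. It moved away from the limit on the next move. I don't know whether that counts as passing the range.

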